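# Fetch the drill chuck from behind the spray cans and re-shelve the cans

### The job

Set the three spray cans in front of the drill chuck aside, all standing on the black rubber mat; then fetch the chuck from the drawer and stand it, jaws up, in the middle of the empty end of the blue issue tray. Then put the cans back upright in the drawer's front pockets, each behind the label card of its own colour and with its nozzle facing straight to the drawer front (towards its card). Do not tip over a can or the chuck, and leave the ball bearing in the tray where it lies.

Things in the scene. Friction and masses are not known exactly. Their poses are not given: they have to be found in the camera images.
- red_can (a point): Red aerosol can, 50 mm across, 128 mm tall, 85 to 220 g, standing. Straight body up to 100 mm, then a domed spray head of the same colour with a white nozzle bar (24 x 8 mm) from its middle to the rim, above the white label. Point: on the axis, half-way up (64 mm over the foot); z up, x out through the nozzle. Grip the body 15 to 35 mm over this point, so that the head clears the gripper.
- blue_can (a point): Blue aerosol can, 50 mm across, 128 mm tall, 85 to 220 g, standing. Straight body up to 100 mm, then a domed spray head of the same colour with a white nozzle bar (24 x 8 mm) from its middle to the rim, above the white label. Point: on the axis, half-way up (64 mm over the foot); z up, x out through the nozzle. Grip the body 15 to 35 mm over this point, so that the head clears the gripper.
- green_can (a point): Green aerosol can, 50 mm across, 128 mm tall, 85 to 220 g, standing. Straight body up to 100 mm, then a domed spray head of the same colour with a white nozzle bar (24 x 8 mm) from its middle to the rim, above the white label. Point: on the axis, half-way up (64 mm over the foot); z up, x out through the nozzle. Grip the body 15 to 35 mm over this point, so that the head clears the gripper.
- card_red: Red label card (42 x 20 mm) in the drawer's cream front rail. Origin: its middle, 57 mm over the bench; +x level, into the drawer, -x to the drawer's front, z up. Its can pocket: centre 62 mm along +x, 66 (x) by 70 mm (y), floor 53 mm below the origin, inner walls 45 mm high, front panel 70, drawer sides 60; pockets 73 mm apart. At the start a can of any colour stands in each.
- card_blue: Blue label card (42 x 20 mm) in the drawer's cream front rail. Origin: its middle, 57 mm over the bench; +x level, into the drawer, -x to the drawer's front, z up. Its can pocket: centre 62 mm along +x, 66 (x) by 70 mm (y), floor 53 mm below the origin, inner walls 45 mm high, front panel 70, drawer sides 60; pockets 73 mm apart. At the start a can of any colour stands in each.
- card_green: Green label card (42 x 20 mm) in the drawer's cream front rail. Origin: its middle, 57 mm over the bench; +x level, into the drawer, -x to the drawer's front, z up. Its can pocket: centre 62 mm along +x, 66 (x) by 70 mm (y), floor 53 mm below the origin, inner walls 45 mm high, front panel 70, drawer sides 60; pockets 73 mm apart. At the start a can of any colour stands in each.
- chuck (a point): Steel drill chuck, 43 mm across, 60 mm tall, 250 to 400 g, standing jaws up on the drawer floor (4 mm over the bench) just behind the cans' pockets, 2 to 6 mm from their 45 mm high rear wall, in a compartment 222 mm wide and 88 mm deep. Straight side from 12 to 40 mm over its foot, round: grip at any angle that has room. Point: on its axis, 30 mm over its foot; z up.
- issue_tray: Blue metal tray, 220 x 140 mm, walls 4 mm thick, 25 mm high, fixed on the bench. Origin: middle of its underside, inner floor 4 mm above; x along the long side, z up. A rib (18 mm high) at x = 18 mm divides it: the ball bearing lies in the small +x end; the large end (x -106 to +16 mm, y -66 to +66 mm) is empty, its middle at x = -45 mm, y = 0.
- mat: Black ribbed rubber mat, 220 x 140 x 4 mm, fixed on the bench, room for three cans (a zigzag leaves most space for fingers). Origin: middle of its underside; x along the long side, z up.
- bearing: Steel ball bearing, 47 mm across, 14 mm thick, lying in the small end of the issue tray; origin: middle of its underside. It must stay as it lies.
Not all that is in view belongs to the job. Of the things shaped like the part that bears green_can, the green one is meant.

How it is judged:
By the outcome, as a careful person would: the job done as asked, in the order asked, and still so for the second after the job is handed in, with the robot touching nothing.
It also fails if it takes over 128 s, if anything falls off the work surface, if the arm or the gripper's body presses on something with over 40 N, if the wrist force passes 120 N, or if a joint passes its speed limit or range.

### The arm

A 6-joint arm with a two-finger parallel gripper is mounted at the origin on the work surface. World frame = base frame: x ahead of the robot, y to its left, z up, the work surface at z = 0. Lengths are in m, angles in rad, forces in N, time in s.
With the tool pointing down it reaches from about 0.3 to 0.775 m from the base axis. Payload 14.6 kg.
Tool frame: the origin (TCP) lies on the centre line of the jaws, within the pads' length; the fingertips stand ctrl.tcp_to_tips ahead of it and the grasp point (between the pads) lies 2 mm behind it (ctrl.tcp_to_tips is the distance from the TCP to the fingertips, in m); z points along the fingers, y is the line along which they close (so a half turn about z gives the same grasp; the last joint's range is limited). The gripper opens to 94 mm and grips with 3 to 60 N. Pads are 16 mm wide; open, the fingers measure 119 mm over their backs; the gripper's body (75 mm by 177 mm) begins 78 mm behind the grasp point.
Start: joints at [-1.415, 0.3, 1.521, -0, 1.321, -0.067], TCP at [0.122, -0.536, 0.222] pointing down, gripper open.
Joint ranges: [-3.03, 3.03], [-0.79, 2.21], [0.23, 2.52], [-1.04, 4.18], [0, 3.07], [-2.55, 2.55]. Speed limits (rad/s): [2.22, 2.22, 2.57, 3.14, 3.14, 3.14].

### API

Orientations are given as [roll, pitch, yaw] about the fixed x, y, z axes, in that order (R = Rz(yaw) Ry(pitch) Rx(roll)).
In Python, from station import telemetry, viewer, hand_in, ctrl gives the robot as it stands.
- The arm moves only by the tool step_arm, never from a script. Its argument "plan" is a list of rows, each an object of numbers: "dx", "dy", "dz": the shift along the tool's x, y, z scaled (see below); "rx", "ry", "rz": the turn, a rotation vector about the tool's x, y, z scaled (see below); "claw": the closure, from 0 (fully open) to 1 (shut). In form: [{"dx": .., "dy": .., "dz": .., "rx": .., "ry": .., "rz": .., "claw": ..}, ...]. A call has 1 to 10 rows; each row shifts and turns the commanded pose from where the row before left it, along the tool's axes as they then stand; what a row does not reach is not made up. The controller multiplies each number of a shift by 0.1 m and each number of a turn by 90 degrees. A row lasts 1/10 s, in which the tool goes at most 50 mm and 8.59 degrees, less where a joint would pass 70% of its speed; a pose out of reach is approached as far as the arm can. A call with a number of a shift or a turn outside -1 to 1 is refused whole. A call with a gripper value outside its range is refused whole. The fingers move at their own pace and stop on an object; "grip_force" is the grip in N (left out, the last holds). Time passes only in rows, so rows that do not move let the fingers close. It gives the time, the measured TCP pose, the force, the opening and the grip force at its end, in the units of the state.
- telemetry.get_obs(): the state, without advancing time (a new reading comes with each control period).
- viewer.camera(name): name is "scene" or "side" or "wrist"; returns a dict with "img" (384x512x3 uint8, red, green, blue), "z_map" (384x512 float32, m along the optical axis (not along the pixel's ray), 0 where there is no reading), "fx", "fy", "cx", "cy" (pixels), "dist" ([k1, k2, p1, p2, k3] as OpenCV has them; the pictures are not rectified), "R" (3x3) and "t" (3): a world point X has camera coordinates R X + t; the wrist camera has in their place "tool_from_camera" (4x4, takes a point from camera to tool coordinates, whose origin is the TCP and whose axes are the flange's). Camera axes: x right, y down, z forward; pixel columns grow to the right and rows downward; lengths in m; the calibration is good to about 2 mm. A picture is of the moment at which its call begins: read the wrist's pose just before it.
- hand_in(): hands the job in; it is judged then, once.
Trained networks look in a picture, given as the dict that the camera call returned (one of the last four; its "shot" number tells which), for a name from the list of things; names that differ only in an ending like _2 or _b are one class to them, and where a whole thing is asked for, a point or a joint stands for the part that bears it (a point fixed in the world has none). Each returns a list of dicts, best first, with "score" (0 to 1); they miss things now and then, are a little off and sometimes report something else, mostly with a low value. They report only what shows in the picture. A call takes as long as a camera call. They do not tell look-alikes from the thing itself.
- viewer.recognise(target, picture): "rect" ([left, top, right, bottom] in pixels, round what is visible of it).
The state is a dict: "time_s": time; "qpos": joint angles; "joint_vel": joint speeds; "tau": joint torques, N m; "ee_pos": TCP position; "eef_rot": TCP orientation; "force": force on the tool from outside, world axes, zero at the start; "moment": the same for the moment, N m; "grip_width": finger opening in m; "grip_force": force on a finger pad.
Only numpy, scipy, OpenCV 4.12 (cv2) and the standard library are available. Lean on these libraries where they do the work, as an engineer would, in place of code of your own. Each camera call takes 0.05 s, during which the arm holds its last target. There are 200 camera calls.

## Working session

There is one attempt and no reset: what is moved stays moved. The work goes in short steps, Python scripts to look and compute and a tool call to move; the robot and the scene stay as the last step left them, time stands still between calls to the robot, and variables do not carry over. Pictures are saved under pics/ and viewed, at most 14 in all, crops included, and the job is handed in when it is done.

Besides the shell and the picture viewer there is one more tool, called after "Emit:" in YAML: its name, and indented under it one key for each argument. step_arm: Moves the arm, as the interface text tells. Shifts and turns lie within -1 to 1; 1 stands for 0.1 m of shift or 90 degrees of turn. Its arguments: {"type":"object","properties":{"plan":{"type":"array"},"grip_force":{"type":"number"}},"required":["plan"]}

```bash
ls; mkdir -p pics; cat > h.py <<'E'
import numpy as np, cv2
from station import telemetry, viewer, hand_in, ctrl
from scipy.spatial.transform import Rotation as Ro
def cam(n):
    o=telemetry.get_obs(); c=viewer.camera(n)
    K=np.array([[c['fx'],0,c['cx']],[0,c['fy'],c['cy']],[0,0,1]])
    if n=='wrist':
        T=np.eye(4); T[:3,:3]=Ro.from_euler('xyz',o['eef_rot']).as_matrix(); T[:3,3]=o['ee_pos']
        W=T@np.array(c['tool_from_camera'])
    else:
        W=np.eye(4); R=np.array(c['R']); W[:3,:3]=R.T; W[:3,3]=-R.T@np.array(c['t'])
    c['K']=K; c['W']=W; return c
def cloud(c):
    h,w=c['z_map'].shape; u,v=np.meshgrid(np.arange(w),np.arange(h))
    p=cv2.undistortPoints(np.stack([u,v],-1).reshape(-1,1,2).astype(np.float64),c['K'],np.array(c['dist'],float)).reshape(h,w,2)
    z=c['z_map']; P=np.stack([p[...,0]*z,p[...,1]*z,z],-1)
    X=P@c['W'][:3,:3].T+c['W'][:3,3]; X[z==0]=np.nan; return X
def proj(c,X):
    Wi=np.linalg.inv(c['W']); X=np.atleast_2d(X).astype(float)
    return cv2.projectPoints(X,cv2.Rodrigues(Wi[:3,:3])[0],Wi[:3,3],c['K'],np.array(c['dist'],float))[0].reshape(-1,2)
def save(c,f,crop=None,s=1):
    im=c['img'][...,::-1]
    if crop: im=im[crop[1]:crop[3],crop[0]:crop[2]]
    cv2.imwrite('pics/'+f,cv2.resize(im,None,fx=s,fy=s,interpolation=cv2.INTER_CUBIC))
E
python3 - <<'E'
from h import *
print(ctrl.tcp_to_tips, telemetry.get_obs())
a=cam('scene');b=cam('side')
X={'scene':cloud(a),'side':cloud(b)}
for n,c in (('scene',a),('side',b)):
    print(n,c['W'][:3,3].round(3))
    for t in ['red_can','blue_can','green_can','card_red','card_blue','card_green','chuck','issue_tray','mat','bearing']:
        for r in viewer.recognise(t,c)[:3]:
            q=np.array(r['rect']);m=((q[:2]+q[2:])/2).astype(int)
            print(t,round(r['score'],2),q.round().astype(int),X[n][m[1],m[0]].round(3))
im=np.vstack([a['img'],b['img']])[...,::-1]
save(a,'scene.png',s=1.5); save(b,'side.png',s=1.5)
E
```

```text
pics
0.017 {'time_s': 0.0, 'qpos': array([-1.41455893e+00,  3.00468176e-01,  1.52158124e+00, -2.85846662e-05,
        1.32066976e+00, -6.65839026e-02]), 'joint_vel': array([-0.00017668,  0.00101069, -0.00090877,  0.0017199 , -0.00074495,
       -0.00070735]), 'tau': array([-1.53592387e-04, -5.31811166e+01, -3.52736771e+01,  7.08374265e-02,
        2.43608822e-02, -9.29064868e-05]), 'ee_pos': array([ 0.12150217, -0.53616906,  0.22188785]), 'eef_rot': array([-3.14046679e+00, -4.73269417e-05,  2.22828359e-01]), 'force': array([ 0.24015306, -0.088767  ,  0.26847261]), 'moment': array([-0.00184836, -0.02429051,  0.10230948]), 'grip_force': 0.0, 'grip_width': 0.09392660424599987}
scene [0.928 0.656 0.682]
red_can 0.34 [147 140 219 180] [ 0.548 -0.323  0.003]
blue_can 0.68 [226 162 243 195] [ 0.52  -0.02   0.095]
green_can 0.77 [358 189 384 228] [0.284 0.281 0.077]
green_can 0.66 [283 157 303 199] [0.372 0.061 0.08 ]
green_can 0.66 [229 133 247 166] [ 0.405 -0.181  0.068]
chuck 0.75 [216 190 230 214] [ 0.572 -0.005  0.045]
issue_tray 0.74 [269 235 371 324] [0.519 0.339 0.019]
mat 0.57 [145 
[... 270 characters left out ...]
 0.108]
blue_can 0.62 [246 238 259 257] [ 0.446 -0.111  0.062]
blue_can 0.37 [202 123 222 135] [0.563 0.339 0.017]
green_can 0.86 [168 188 194 239] [0.348 0.02  0.09 ]
green_can 0.85 [236 271 264 320] [ 0.38  -0.222  0.104]
green_can 0.7 [100 144 127 190] [0.259 0.246 0.079]
card_red 0.59 [210 194 226 212] [0.438 0.031 0.061]
card_blue 0.58 [244 237 262 258] [ 0.447 -0.113  0.062]
card_green 0.52 [228 215 243 240] [ 0.441 -0.046  0.058]
chuck 0.6 [270 198 288 211] [ 0.555 -0.036  0.057]
issue_tray 0.81 [149 112 241 171] [0.499 0.328 0.002]
mat 0.83 [290 277 420 384] [ 0.541 -0.338  0.002]
bearing 0.57 [206 120 222 138] [0.567 0.341 0.014]
bearing 0.21 [226 218 242 234] [ 0.439 -0.04   0.055]
```

View pics/scene.png

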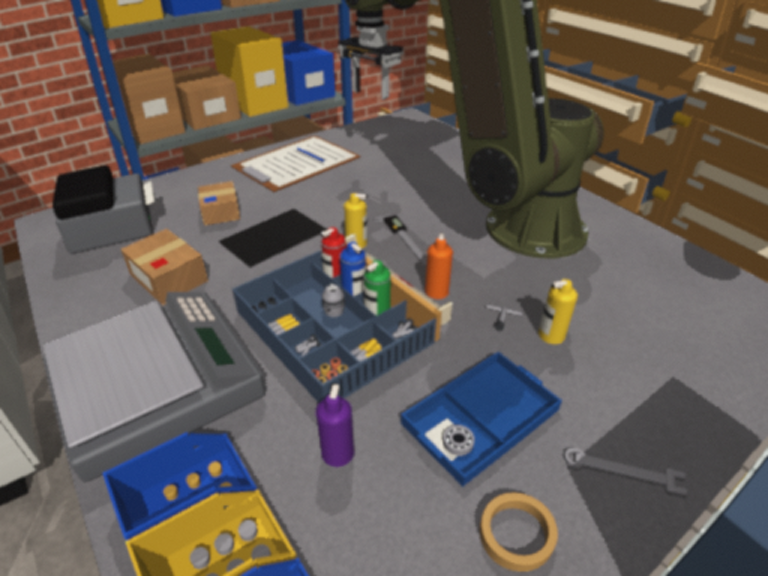

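View pics/side.png

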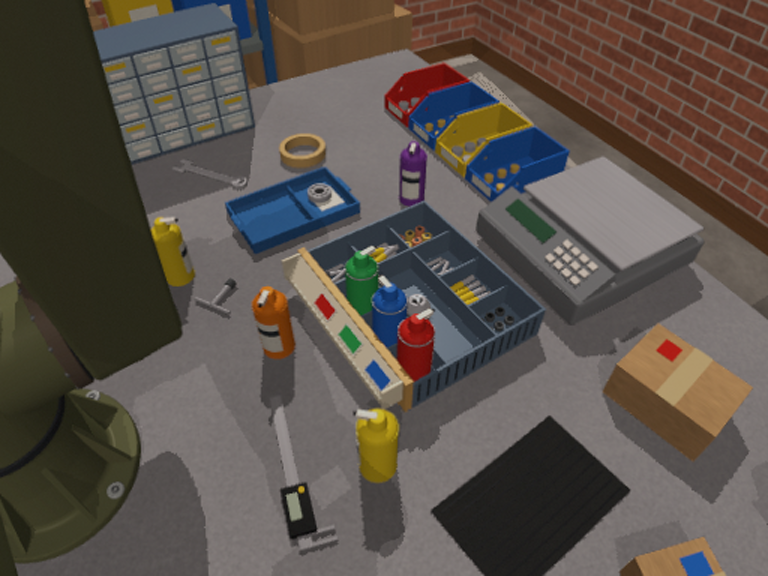

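The side view shows the cards from left to right: red (325,306), green (350,338) and blue (377,375). Behind them stand the green can (362,280), blue can (388,310) and red can (415,345), so every can is behind the wrong card. The chuck is at (418,300), the black mat at (530,490), and the blue tray at (290,210) with its bearing at (320,190).

Look-alikes: yellow cans at (378,445) and (172,250), orange can (272,322), purple can (412,175), and a grey mat in the scene view at (670,470). I choose by colour: the red, blue and green cans inside the drawer, and the black ribbed mat.

```bash
cat >> h.py <<'E'
def masks(c):
    h=cv2.cvtColor(c['img'],cv2.COLOR_RGB2HSV); H,S,V=[h[...,i].astype(int) for i in range(3)]
    return {'red':((H<6)|(H>174))&(S>170)&(V>90),'green':(H>50)&(H<80)&(S>130)&(V>50),'blue':(H>100)&(H<125)&(S>150)&(V>90),'H':H,'S':S,'V':V}
def axis_fit(P):
    # circle fit radius 25 on side points, seen from the camera
    from scipy.optimize import least_squares
    x0=np.median(P[:,:2],0)
    return x0
E
python3 - <<'E'
from h import *
for n in ('side','scene'):
    c=cam(n);X=cloud(c);M=masks(c)
    dr=(X[...,0]>.40)&(X[...,0]<.6)&(X[...,1]>-.2)&(X[...,1]<.12)
    for col in ('red','green','blue'):
        m=M[col]&dr
        b=X[m&(X[...,2]>.06)&(X[...,2]<.1)&(X[...,0]>.46)]; 
        t=X[m&(X[...,2]>.118)]
        print(n,col,'body',len(b),np.nanmedian(b,0).round(3),'top',len(t),np.nanmean(t,0).round(4) if len(t) else '')
        k=m&(X[...,2]<.075)&(X[...,2]>.04)&(X[...,0]<.462)
        if k.any(): print('  card',k.sum(),np.nanmean(X[k],0).round(4))
    # tray & mat
    low=(X[...,2]<.035)
    tr=M['blue']|((M['H']>100)&(M['H']<125)&(M['S']>120))
    reg=(X[...,0]>.35)&(X[...,0]<.68)&(X[...,1]>.18)&(X[...,1]<.5)&low&(X[...,2]>.0)
    P=X[tr&reg];r=cv2.minAreaRect(P[:,:2].astype(np.float32));print('tray',len(P),r)
    P2=P[P[:,2]>.019];print('rim',len(P2),cv2.minAreaRect(P2[:,:2].astype(np.float32)), P2[:,2].max())
    reg=(X[...,0]>.4)&(X[...,0]<.72)&(X[...,1]<-.2)&(X[...,1]>-.5)&low&(M['V']<45)
    k,l,st,ce=cv2.connectedComponentsWithStats(reg.astype(np.uint8)); i=1+st[1:,4].argmax()
    P=X[l==i];print('mat',len(P),cv2.minAreaRect(P[:,:2].astype(np.float32)),np.nanmedian(P[:,2]))
    # decoy things standing above 3cm in workspace
    reg=((X[...,2]>.03)&(X[...,2]<.16)&(X[...,0]>.2)&(X[...,0]<.75)&(np.abs(X[...,1])<.5)).astype(np.uint8)
    k,l,st,ce=cv2.connectedComponentsWithStats(reg)
    for i in range(1,k):
        if st[i,4]>60: P=X[l==i];print('  obj',ce[i].round(),P.min(0).round(3),P.max(0).round(3))
E
```

```text
side red body 261 [ 0.494 -0.125  0.079] top 98 [ 0.5037 -0.1095  0.1261]
  card 97 [0.434  0.0327 0.0573]
side green body 240 [0.488 0.017 0.08 ] top 76 [0.4964 0.0323 0.1259]
  card 110 [ 0.4385 -0.0404  0.057 ]
side blue body 190 [ 0.49  -0.06   0.082] top 83 [ 0.5007 -0.0447  0.1264]
  card 132 [ 0.4432 -0.1137  0.0571]
tray 2510 ((0.5014581680297852, 0.3277636170387268), (0.22935055196285248, 0.14498551189899445), 2.2146999835968018)
rim 456 ((0.5013864040374756, 0.3277142643928528), (0.22940543293952942, 0.14358754456043243), 2.768084764480591) 0.028469075165547197
mat 7801 ((0.5369430184364319, -0.3440249264240265), (0.21967771649360657, 0.13887521624565125), 7.78176212310791) 0.0032127617433805877
  obj [275. 112.] [0.697 0.224 0.03 ] [0.744 0.271 0.127]
  obj [263. 213.] [ 0.367 -0.228  0.03 ] [0.719 0.173 0.134]
  obj [114. 164.] [0.238 0.243 0.03 ] [0.288 0.279 0.129]
  obj [181. 211.] [0.33  0.015 0.03 ] [0.379 0.06  0.129]
  obj [428. 260.] [ 0.729 -0.366  0.03 ] [ 0.75  -0.264  0.072]
  obj [444. 372.] [ 0.567 -0.5    0.031] [ 0.656 -0.465  0.057]
scene red body 68 [ 0.
[... 185 characters left out ...]
322  0.1239]
tray 4336 ((0.5036002993583679, 0.329936146736145), (0.23314054310321808, 0.14229652285575867), 1.8998165130615234)
rim 828 ((0.5036002993583679, 0.329936146736145), (0.23314054310321808, 0.14229652285575867), 1.8998165130615234) 0.02929161279021042
mat 1170 ((0.5390846729278564, -0.3409585952758789), (0.21388113498687744, 0.1365201324224472), 7.445095539093018) 0.004494083986232633
  obj [146. 136.] [ 0.564 -0.5    0.03 ] [ 0.659 -0.46   0.059]
  obj [230. 211.] [ 0.37 -0.22  0.03] [0.749 0.278 0.135]
  obj [292. 175.] [0.333 0.02  0.03 ] [0.383 0.07  0.13 ]
  obj [130. 171.] [ 0.731 -0.36   0.032] [ 0.75  -0.26   0.074]
  obj [372. 204.] [0.241 0.248 0.03 ] [0.29  0.296 0.13 ]
```

Emit:
step_arm:
  plan:
    - {"dx":0.45,"dz":-0.1,"rz":-0.09}
    - {"dx":0.45,"dz":-0.1,"rz":-0.09}
    - {"dx":0.45,"dz":-0.1,"rz":-0.09}
    - {"dx":0.45,"dz":-0.1,"rz":-0.09}
    - {"dx":0.45,"dz":-0.1,"rz":-0.09}
    - {"dx":0.45,"dz":-0.1,"rz":-0.09}
    - {"dx":0.45,"dz":-0.1,"rz":-0.09}
    - {"dx":0.45,"dz":-0.1,"rz":-0.09}
    - {"dx":0.45,"dz":-0.1,"rz":-0.09}
    - {"dx":0.45,"dz":-0.1,"rz":-0.09}

```text
$.plan[0]: bad value
```

```bash
python3 - <<'E'
from h import *
c=cam('wrist');o=telemetry.get_obs();print(o['ee_pos'],o['eef_rot']);print(np.array(c['tool_from_camera']).round(3),c['fx'])
E
```

```text
[ 0.12153357 -0.53639508  0.22246623] [ 3.14155005e+00 -3.25986758e-05  2.22757464e-01]
[[ 0.001 -0.962 -0.272  0.08 ]
 [ 1.     0.001 -0.     0.001]
 [ 0.001 -0.272  0.962 -0.162]
 [ 0.     0.     0.     1.   ]] 274.1077792249264
```

Emit:
step_arm:
  plan:
    - {"dx":0.45,"dy":0,"dz":-0.1,"rx":0,"ry":0,"rz":-0.09,"claw":0}
    - {"dx":0.45,"dy":0,"dz":-0.1,"rx":0,"ry":0,"rz":-0.09,"claw":0}
    - {"dx":0.45,"dy":0,"dz":-0.1,"rx":0,"ry":0,"rz":-0.09,"claw":0}
    - {"dx":0.45,"dy":0,"dz":-0.1,"rx":0,"ry":0,"rz":-0.09,"claw":0}
    - {"dx":0.45,"dy":0,"dz":-0.1,"rx":0,"ry":0,"rz":-0.09,"claw":0}
    - {"dx":0.45,"dy":0,"dz":-0.1,"rx":0,"ry":0,"rz":-0.09,"claw":0}
    - {"dx":0.45,"dy":0,"dz":-0.1,"rx":0,"ry":0,"rz":-0.09,"claw":0}
    - {"dx":0.45,"dy":0,"dz":-0.1,"rx":0,"ry":0,"rz":-0.09,"claw":0}
    - {"dx":0.45,"dy":0,"dz":-0.1,"rx":0,"ry":0,"rz":-0.09,"claw":0}
    - {"dx":0.45,"dy":0,"dz":-0.1,"rx":0,"ry":0,"rz":-0.09,"claw":0}

```text
time_s: 2.25
ee_pos: [0.3922, -0.2213, 0.3227]
eef_rot: [3.142, -0.0, 1.643]
force: [1.5, 0.4, -0.4]
grip_width: 0.0942
grip_force: 0.0
```

Emit:
step_arm:
  plan:
    - {"dx":0.4,"dy":0.25,"dz":0,"rx":0,"ry":0,"rz":0,"claw":0}
    - {"dx":0.4,"dy":0.25,"dz":0,"rx":0,"ry":0,"rz":0,"claw":0}
    - {"dx":0.4,"dy":0.25,"dz":0,"rx":0,"ry":0,"rz":0,"claw":0}
    - {"dx":0.4,"dy":0.25,"dz":0,"rx":0,"ry":0,"rz":0,"claw":0}
    - {"dx":0,"dy":0,"dz":0,"rx":0,"ry":0,"rz":0,"claw":0}
    - {"dx":0,"dy":0,"dz":0,"rx":0,"ry":0,"rz":0,"claw":0}

```text
time_s: 2.85
ee_pos: [0.4812, -0.0562, 0.3222]
eef_rot: [-3.141, 0.0, 1.639]
force: [1.0, -0.6, 0.3]
grip_width: 0.0939
grip_force: 0.0
```

```bash
cat >> h.py <<'E'
YD=np.deg2rad(3.6)
def findcan(c,X,M,col,near=None):
    m=M[col]&(X[...,2]>.09)&(X[...,2]<.16)
    k,l,st,ce=cv2.connectedComponentsWithStats(m.astype(np.uint8))
    if k<2: return None
    i=1+st[1:,4].argmax(); return l==i
def head(c,X,M,col,zt=.132):
    """centre from head points (circle fit of the outer dome edge), nozzle direction from white points"""
    m=findcan(c,X,M,col)
    if m is None: return None
    P=X[m]; c0=np.nanmean(P,0)[:2]
    from scipy.optimize import least_squares
    for _ in range(5):
        w=(M['S']<70)&(M['V']>110)&(np.hypot(X[...,0]-c0[0],X[...,1]-c0[1])<.03)&(X[...,2]>zt-.03)
        Q=X[m|w]; Q=Q[Q[:,2]>zt-.035]
        cand,r=cv2.minEnclosingCircle(Q[:,:2].astype(np.float32)); c0=np.array(cand)
    W=X[w][:,:2]; n=W.mean(0)-c0 if len(W) else np.zeros(2)
    return c0,r,len(W),np.rad2deg(np.arctan2(n[1],n[0])),np.linalg.norm(n),Q[:,2].max()
E
python3 - <<'E'
from h import *
o=telemetry.get_obs();print(o['ee_pos'].round(4),o['eef_rot'].round(4))
c=cam('wrist');X=cloud(c);M=masks(c)
for col in ('red','blue','green'):
    h=head(c,X,M,col);print(col,h)
    k=M[col]&(X[...,2]<.07)&(X[...,2]>.045)&(X[...,0]<.462);print(' card',k.sum(),X[k].mean(0).round(4) if k.any() else '')
for r in viewer.recognise('chuck',c): 
    q=np.array(r['rect']).astype(int);print(r); S=X[q[1]:q[3],q[0]:q[2]].reshape(-1,3);S=S[(S[:,2]>.03)&(S[:,2]<.08)];print(S.mean(0),S[:,2].max(),cv2.minEnclosingCircle(S[:,:2].astype(np.float32)))
save(c,'w1.png',s=1.5)
E
```

```text
[ 0.4812 -0.0562  0.3222] [-3.1411  0.      1.6386]
red (array([ 0.50973219, -0.10440572]), 0.025194348767399788, 143, np.float64(20.49067260728855), np.float64(0.008806810245369796), np.float64(0.1337859541101329))
 card 231 [0.4357 0.0343 0.0575]
blue (array([ 0.50576127, -0.03603557]), 0.03007267601788044, 2475, np.float64(51.24326444532094), np.float64(0.005021666233605267), np.float64(0.4219231131693626))
 card 186 [ 0.4454 -0.1131  0.0575]
green (array([0.50221616, 0.03750079]), 0.02520495466887951, 229, np.float64(22.197952121543576), np.float64(0.007693002812211733), np.float64(0.13457124649786478))
 card 204 [ 0.4406 -0.0398  0.0575]
{'rect': [292.4, 140.0, 318.1, 166.2], 'score': 0.84}
[ 0.55858181 -0.02279432  0.05344142] 0.0657761812953076 ((0.556200385093689, -0.023774143308401108), 0.026634715497493744)
```

View pics/w1.png

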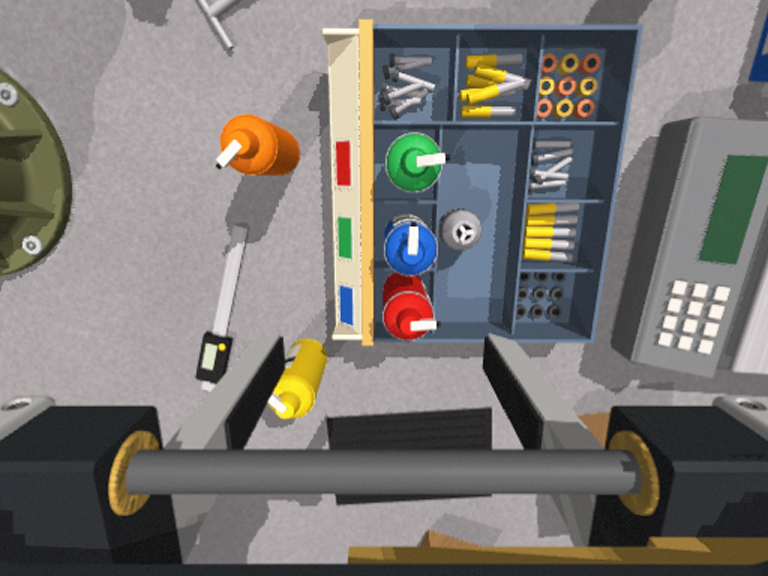

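The view shows the green can at (413,160), blue at (412,245) and red at (408,313) in the pockets. Their nozzles point right, up and right. The chuck is at (461,230), and the cards at x≈345 run red, green, blue from top to bottom. The choice of cans is confirmed.

```bash
cat >> h.py <<'E'
def can(c,X,M,col,base=.004,yaw=YD):
    """axis xy and nozzle world angle. base = height of foot."""
    m=findcan(c,X,M,col)
    if m is None: return None
    m=m&(X[...,2]>base+.105)&(X[...,2]<base+.14)
    c0=np.nanmedian(X[m],0)[:2]
    for _ in range(6):   # dome ring points: fit using colour + white within 30 mm
        w=(M['S']<80)&(M['V']>120)&(np.hypot(X[...,0]-c0[0],X[...,1]-c0[1])<.032)&(X[...,2]>base+.117)&(X[...,2]<base+.145)
        Q=X[m][:,:2]; Q=Q[np.hypot(*(Q-c0).T)<.035]
        c0=np.array(cv2.minEnclosingCircle(Q.astype(np.float32))[0])
    r=cv2.minEnclosingCircle(Q.astype(np.float32))[1]
    W=X[w]; W2=W[:,:2]; d=W2-W2.mean(0); e=np.linalg.eigh(d.T@d)[1][:,1]
    if e@(W2.mean(0)-c0)<0: e=-e
    proj_=(W2-c0)@e; off=(W2.mean(0)-c0)@np.array([-e[1],e[0]])
    return dict(c=c0.round(4),r=round(r,4),n=round(float(np.rad2deg(np.arctan2(e[1],e[0]))),1),nw=len(W2),ext=(proj_.min().round(3),proj_.max().round(3)),off=off.round(4),zn=np.median(W[:,2]).round(3),zm=X[m][:,2].max().round(3))
E
python3 - <<'E'
from h import *
c=cam('wrist');X=cloud(c);M=masks(c)
for col in ('red','blue','green'): print(col,can(c,X,M,col))
d=(X[...,0]>.53)&(X[...,0]<.6)&(np.abs(X[...,1]+.024)<.04)&(X[...,2]>.03)&(X[...,2]<.08)&(M['S']<70)
d&=(X[...,0]-.5357>0.002)
S=X[d]; 
for lo,hi in ((.03,.05),(.05,.058),(.058,.07)):
    s=S[(S[:,2]>lo)&(S[:,2]<hi)]
    if len(s): print(lo,len(s),s.mean(0).round(4),cv2.minEnclosingCircle(s[:,:2].astype(np.float32)))
E
```

```text
red {'c': array([ 0.5093, -0.1041]), 'r': 0.0227, 'n': 10.2, 'nw': 109, 'ext': (np.float64(0.001), np.float64(0.024)), 'off': np.float64(-0.0009), 'zn': np.float64(0.132), 'zm': np.float64(0.133)}
blue {'c': array([ 0.5063, -0.0389]), 'r': 0.0225, 'n': 93.5, 'nw': 126, 'ext': (np.float64(-0.0), np.float64(0.028)), 'off': np.float64(0.0002), 'zn': np.float64(0.132), 'zm': np.float64(0.133)}
green {'c': array([0.5023, 0.0373]), 'r': 0.0229, 'n': 13.2, 'nw': 145, 'ext': (np.float64(0.0), np.float64(0.024)), 'off': np.float64(-0.0003), 'zn': np.float64(0.132), 'zm': np.float64(0.133)}
0.03 206 [ 0.5553 -0.0231  0.0448] ((0.5566481947898865, -0.0348736010491848), 0.03434502333402634)
0.05 208 [ 0.561  -0.0237  0.0542] ((0.5633540153503418, -0.024989793077111244), 0.018573669716715813)
0.058 204 [ 0.563  -0.024   0.0602] ((0.5630252957344055, -0.025001313537359238), 0.014088356867432594)
```

```bash
cat > go.py <<'E'
import sys
from h import *
def go(t,yaw,N,cur=None,cy=None):
    o=telemetry.get_obs(); cur=o['ee_pos'] if cur is None else np.array(cur); cy=np.rad2deg(o['eef_rot'][2]) if cy is None else cy
    R=Ro.from_euler('xyz',[np.pi,0,np.deg2rad(cy)]).as_matrix()
    p=R.T@(np.array(t)-cur); a=-(yaw-cy); th=np.deg2rad(a/N)
    S=sum(np.array([[np.cos(k*th),-np.sin(k*th)],[np.sin(k*th),np.cos(k*th)]]) for k in range(N))
    d=np.linalg.solve(S,p[:2]); d=np.r_[d,p[2]/N]
    print('cur',cur.round(4),round(cy,1),'-> per row x',N,'dx %.3f dy %.3f dz %.3f rz %.4f'%(*(d*10),a/90/N),'mm/row',(np.linalg.norm(d)*1000).round(1),'deg/row',round(abs(a/N),2))
if __name__=='__main__':
    # args: x y z yaw N, groups chained from the previous target
    v=list(map(float,sys.argv[1:])); cur=cy=None
    for i in range(0,len(v),5):
        go(v[i:i+3],v[i+3],int(v[i+4]),cur,cy); cur,cy=v[i:i+3],v[i+3]
E
python3 go.py .509 -.104 .20 93.7 4 .509 -.104 .093 93.7 4
```

```text
cur [ 0.4808 -0.0579  0.3225] 93.7 -> per row x 4 dx -0.120 dy 0.063 dz 0.306 rz -0.0000 mm/row 33.5 deg/row 0.0
cur [ 0.509 -0.104  0.2  ] 93.7 -> per row x 4 dx 0.000 dy -0.000 dz 0.268 rz -0.0000 mm/row 26.8 deg/row 0.0
```

Emit:
step_arm:
  plan:
    - {"dx":-0.12,"dy":0.063,"dz":0.3,"rx":0,"ry":0,"rz":0,"claw":0}
    - {"dx":-0.12,"dy":0.063,"dz":0.3,"rx":0,"ry":0,"rz":0,"claw":0}
    - {"dx":-0.12,"dy":0.063,"dz":0.3,"rx":0,"ry":0,"rz":0,"claw":0}
    - {"dx":-0.12,"dy":0.063,"dz":0.3,"rx":0,"ry":0,"rz":0,"claw":0}
    - {"dx":0,"dy":0,"dz":0,"rx":0,"ry":0,"rz":0,"claw":0}
    - {"dx":0,"dy":0,"dz":0.27,"rx":0,"ry":0,"rz":0,"claw":0}
    - {"dx":0,"dy":0,"dz":0.27,"rx":0,"ry":0,"rz":0,"claw":0}
    - {"dx":0,"dy":0,"dz":0.27,"rx":0,"ry":0,"rz":0,"claw":0}
    - {"dx":0,"dy":0,"dz":0.27,"rx":0,"ry":0,"rz":0,"claw":0}
    - {"dx":0,"dy":0,"dz":0,"rx":0,"ry":0,"rz":0,"claw":0}

```text
time_s: 4.0
ee_pos: [0.5082, -0.1031, 0.0933]
eef_rot: [-3.138, -0.001, 1.636]
force: [0.9, -1.3, 0.1]
grip_width: 0.0939
grip_force: 0.0
```

Good accuracy. Close and lift.

Emit:
step_arm:
  grip_force: 25
  plan:
    - {"dx":0,"dy":0,"dz":0,"rx":0,"ry":0,"rz":0,"claw":1}
    - {"dx":0,"dy":0,"dz":0,"rx":0,"ry":0,"rz":0,"claw":1}
    - {"dx":0,"dy":0,"dz":0,"rx":0,"ry":0,"rz":0,"claw":1}
    - {"dx":0,"dy":0,"dz":0,"rx":0,"ry":0,"rz":0,"claw":1}
    - {"dx":0,"dy":0,"dz":0,"rx":0,"ry":0,"rz":0,"claw":1}
    - {"dx":0,"dy":0,"dz":0,"rx":0,"ry":0,"rz":0,"claw":1}
    - {"dx":0,"dy":0,"dz":0,"rx":0,"ry":0,"rz":0,"claw":1}
    - {"dx":0,"dy":0,"dz":0,"rx":0,"ry":0,"rz":0,"claw":1}

```text
time_s: 4.8
ee_pos: [0.5094, -0.1031, 0.0946]
eef_rot: [3.142, 0.0, 1.637]
force: [-1.1, -0.1, 3.7]
grip_width: 0.0497
grip_force: 25.0
```

```bash
python3 go.py .5085 -.1035 .223 93.7 4 .617 -.371 .16 183.7 12 .617 -.371 .095 183.7 4
```

```text
cur [ 0.5094 -0.1031  0.0946] 93.8 -> per row x 4 dx -0.001 dy -0.002 dz -0.321 rz 0.0002 mm/row 32.1 deg/row 0.02
cur [ 0.5085 -0.1035  0.223 ] 93.7 -> per row x 12 dx -0.246 dy -0.104 dz 0.053 rz -0.0833 mm/row 27.2 deg/row 7.5
cur [ 0.617 -0.371  0.16 ] 183.7 -> per row x 4 dx 0.000 dy -0.000 dz 0.163 rz -0.0000 mm/row 16.2 deg/row 0.0
```

Emit:
step_arm:
  plan:
    - {"dx":0,"dy":0,"dz":-0.32,"rx":0,"ry":0,"rz":0,"claw":1}
    - {"dx":0,"dy":0,"dz":-0.32,"rx":0,"ry":0,"rz":0,"claw":1}
    - {"dx":0,"dy":0,"dz":-0.32,"rx":0,"ry":0,"rz":0,"claw":1}
    - {"dx":0,"dy":0,"dz":-0.32,"rx":0,"ry":0,"rz":0,"claw":1}
    - {"dx":-0.246,"dy":-0.104,"dz":0,"rx":0,"ry":0,"rz":-0.0833,"claw":1}
    - {"dx":-0.246,"dy":-0.104,"dz":0,"rx":0,"ry":0,"rz":-0.0833,"claw":1}
    - {"dx":-0.246,"dy":-0.104,"dz":0,"rx":0,"ry":0,"rz":-0.0833,"claw":1}
    - {"dx":-0.246,"dy":-0.104,"dz":0,"rx":0,"ry":0,"rz":-0.0833,"claw":1}
    - {"dx":-0.246,"dy":-0.104,"dz":0,"rx":0,"ry":0,"rz":-0.0833,"claw":1}
    - {"dx":-0.246,"dy":-0.104,"dz":0,"rx":0,"ry":0,"rz":-0.0833,"claw":1}

```text
time_s: 5.8
ee_pos: [0.508, -0.2605, 0.2221]
eef_rot: [-3.142, -0.001, 2.427]
force: [0.2, 1.3, -2.2]
grip_width: 0.0499
grip_force: 25.0
```

Emit:
step_arm:
  plan:
    - {"dx":-0.246,"dy":-0.104,"dz":0.1,"rx":0,"ry":0,"rz":-0.0833,"claw":1}
    - {"dx":-0.246,"dy":-0.104,"dz":0.1,"rx":0,"ry":0,"rz":-0.0833,"claw":1}
    - {"dx":-0.246,"dy":-0.104,"dz":0.1,"rx":0,"ry":0,"rz":-0.0833,"claw":1}
    - {"dx":-0.246,"dy":-0.104,"dz":0.1,"rx":0,"ry":0,"rz":-0.0833,"claw":1}
    - {"dx":-0.246,"dy":-0.104,"dz":0.1,"rx":0,"ry":0,"rz":-0.0833,"claw":1}
    - {"dx":-0.246,"dy":-0.104,"dz":0.1,"rx":0,"ry":0,"rz":-0.0833,"claw":1}
    - {"dx":0,"dy":0,"dz":0,"rx":0,"ry":0,"rz":0,"claw":1}

```text
time_s: 6.5
ee_pos: [0.6187, -0.371, 0.1583]
eef_rot: [3.139, -0.004, -3.072]
force: [-0.4, 0.8, -2.5]
grip_width: 0.0496
grip_force: 25.0
```

```bash
python3 go.py .617 -.371 .11 183.7 3
```

```text
cur [ 0.6187 -0.371   0.1583] -176.0 -> per row x 3 dx -3.535 dy 4.986 dz 0.161 rz -1.3323 mm/row 611.4 deg/row 119.91
```

Emit:
step_arm:
  plan:
    - {"dx":0.01,"dy":0,"dz":0.15,"rx":0,"ry":0,"rz":0,"claw":1}
    - {"dx":0.005,"dy":0,"dz":0.15,"rx":0,"ry":0,"rz":0,"claw":1}
    - {"dx":0,"dy":0,"dz":0.15,"rx":0,"ry":0,"rz":0,"claw":1}
    - {"dx":0,"dy":0,"dz":0.1,"rx":0,"ry":0,"rz":0,"claw":1}
    - {"dx":0,"dy":0,"dz":0.08,"rx":0,"ry":0,"rz":0,"claw":1}
    - {"dx":0,"dy":0,"dz":0,"rx":0,"ry":0,"rz":0,"claw":1}

```text
time_s: 7.1
ee_pos: [0.616, -0.3705, 0.0982]
eef_rot: [3.141, -0.001, -3.077]
force: [0.2, 0.3, -2.2]
grip_width: 0.0497
grip_force: 25.0
```

```bash
sed -i 's/if cy is None else cy/% 360 if cy is None else cy/' go.py; sed -i 's/cy=np.rad2deg(o\[.eef_rot.\]\[2\]) %/cy=np.rad2deg(o["eef_rot"][2]) %/' go.py; python3 - <<'E'
from h import *
o=telemetry.get_obs();print(o['ee_pos'],o['force'])
E
python3 go.py .617 -.371 .21 184 4  .505 -.038 .21 93.7 12 .505 -.038 .093 93.7 5
```

```text
[ 0.61603408 -0.37051979  0.09815129] [ 0.24914723  0.32049367 -2.24600262]
cur [ 0.616  -0.3705  0.0982] 183.7 -> per row x 4 dx -0.002 dy -0.001 dz -0.280 rz -0.0008 mm/row 28.0 deg/row 0.07
cur [ 0.617 -0.371  0.21 ] 184.0 -> per row x 12 dx 0.270 dy 0.182 dz 0.000 rz 0.0836 mm/row 32.5 deg/row 7.52
cur [ 0.505 -0.038  0.21 ] 93.7 -> per row x 5 dx 0.000 dy -0.000 dz 0.234 rz -0.0000 mm/row 23.4 deg/row 0.0
```

Emit:
step_arm:
  plan:
    - {"dx":0,"dy":0,"dz":0.02,"rx":0,"ry":0,"rz":0,"claw":1}
    - {"dx":0,"dy":0,"dz":0.015,"rx":0,"ry":0,"rz":0,"claw":1}
    - {"dx":0,"dy":0,"dz":0,"rx":0,"ry":0,"rz":0,"claw":1}
    - {"dx":0,"dy":0,"dz":0,"rx":0,"ry":0,"rz":0,"claw":0}
    - {"dx":0,"dy":0,"dz":0,"rx":0,"ry":0,"rz":0,"claw":0}
    - {"dx":0,"dy":0,"dz":0,"rx":0,"ry":0,"rz":0,"claw":0}
    - {"dx":0,"dy":0,"dz":0,"rx":0,"ry":0,"rz":0,"claw":0}
    - {"dx":0,"dy":0,"dz":0,"rx":0,"ry":0,"rz":0,"claw":0}
    - {"dx":0,"dy":0,"dz":-0.3,"rx":0,"ry":0,"rz":0,"claw":0}
    - {"dx":0,"dy":0,"dz":-0.3,"rx":0,"ry":0,"rz":0,"claw":0}

```text
time_s: 8.1
ee_pos: [0.6161, -0.3706, 0.156]
eef_rot: [3.14, -0.001, -3.077]
force: [0.1, 0.2, 1.2]
grip_width: 0.0938
grip_force: 0.0
```

Emit:
step_arm:
  plan:
    - {"dx":0,"dy":0,"dz":-0.3,"rx":0,"ry":0,"rz":0,"claw":0}
    - {"dx":0,"dy":0,"dz":-0.3,"rx":0,"ry":0,"rz":0,"claw":0}
    - {"dx":0,"dy":0,"dz":-0.3,"rx":0,"ry":0,"rz":0,"claw":0}
    - {"dx":0.27,"dy":0.182,"dz":0,"rx":0,"ry":0,"rz":0.0835,"claw":0}
    - {"dx":0.27,"dy":0.182,"dz":0,"rx":0,"ry":0,"rz":0.0835,"claw":0}
    - {"dx":0.27,"dy":0.182,"dz":0,"rx":0,"ry":0,"rz":0.0835,"claw":0}
    - {"dx":0.27,"dy":0.182,"dz":0,"rx":0,"ry":0,"rz":0.0835,"claw":0}
    - {"dx":0.27,"dy":0.182,"dz":0,"rx":0,"ry":0,"rz":0.0835,"claw":0}
    - {"dx":0.27,"dy":0.182,"dz":0,"rx":0,"ry":0,"rz":0.0835,"claw":0}
    - {"dx":0.27,"dy":0.182,"dz":0,"rx":0,"ry":0,"rz":0.0835,"claw":0}

```text
time_s: 9.1
ee_pos: [0.4824, -0.1945, 0.2462]
eef_rot: [3.141, 0.001, 2.283]
force: [0.3, 0.0, 0.1]
grip_width: 0.0939
grip_force: 0.0
```

Emit:
step_arm:
  plan:
    - {"dx":0.27,"dy":0.182,"dz":0,"rx":0,"ry":0,"rz":0.0835,"claw":0}
    - {"dx":0.27,"dy":0.182,"dz":0,"rx":0,"ry":0,"rz":0.0835,"claw":0}
    - {"dx":0.27,"dy":0.182,"dz":0,"rx":0,"ry":0,"rz":0.0835,"claw":0}
    - {"dx":0.27,"dy":0.182,"dz":0,"rx":0,"ry":0,"rz":0.0835,"claw":0}
    - {"dx":0.27,"dy":0.182,"dz":0,"rx":0,"ry":0,"rz":0.0835,"claw":0}
    - {"dx":0,"dy":0,"dz":0,"rx":0,"ry":0,"rz":0,"claw":0}
    - {"dx":0,"dy":0,"dz":0,"rx":0,"ry":0,"rz":0,"claw":0}

```text
time_s: 9.8
ee_pos: [0.5053, -0.0367, 0.2459]
eef_rot: [-3.142, 0.0, 1.636]
force: [-0.3, 0.0, -0.5]
grip_width: 0.094
grip_force: 0.0
```

```bash
python3 go.py .506 -.0385 .2 93.7 2 .506 -.0385 .093 93.7 4
python3 - <<'E'
from h import *
c=cam('side');X=cloud(c);M=masks(c)
print(can(c,X,M,'red')); save(c,'s2.png',crop=(150,150,512,384),s=1.5)
c=cam('wrist');X=cloud(c);M=masks(c)
for k in('blue','green'):print(can(c,X,M,k))
E
```

```text
cur [ 0.5053 -0.0367  0.2459] 93.7 -> per row x 2 dx -0.009 dy 0.003 dz 0.230 rz 0.0002 mm/row 23.0 deg/row 0.02
cur [ 0.506  -0.0385  0.2   ] 93.7 -> per row x 4 dx 0.000 dy -0.000 dz 0.268 rz -0.0000 mm/row 26.8 deg/row 0.0
{'c': array([ 0.6156, -0.3724]), 'r': 0.0218, 'n': 95.2, 'nw': 68, 'ext': (np.float64(0.001), np.float64(0.025)), 'off': np.float64(-0.0011), 'zn': np.float64(0.131), 'zm': np.float64(0.135)}
{'c': array([ 0.5061, -0.0383]), 'r': 0.023, 'n': 94.0, 'nw': 184, 'ext': (np.float64(-0.001), np.float64(0.023)), 'off': np.float64(-0.0004), 'zn': np.float64(0.132), 'zm': np.float64(0.133)}
{'c': array([0.5023, 0.0375]), 'r': 0.0228, 'n': 12.2, 'nw': 221, 'ext': (np.float64(0.0), np.float64(0.024)), 'off': np.float64(-0.0003), 'zn': np.float64(0.132), 'zm': np.float64(0.134)}
```

Emit:
step_arm:
  plan:
    - {"dx":-0.009,"dy":0.003,"dz":0.23,"rx":0,"ry":0,"rz":0,"claw":0}
    - {"dx":-0.009,"dy":0.003,"dz":0.23,"rx":0,"ry":0,"rz":0,"claw":0}
    - {"dx":0,"dy":0,"dz":0.27,"rx":0,"ry":0,"rz":0,"claw":0}
    - {"dx":0,"dy":0,"dz":0.27,"rx":0,"ry":0,"rz":0,"claw":0}
    - {"dx":0,"dy":0,"dz":0.27,"rx":0,"ry":0,"rz":0,"claw":0}
    - {"dx":0,"dy":0,"dz":0.26,"rx":0,"ry":0,"rz":0,"claw":0}
    - {"dx":0,"dy":0,"dz":0,"rx":0,"ry":0,"rz":0,"claw":0}
    - {"dx":0,"dy":0,"dz":0,"rx":0,"ry":0,"rz":0,"claw":1}
    - {"dx":0,"dy":0,"dz":0,"rx":0,"ry":0,"rz":0,"claw":1}
    - {"dx":0,"dy":0,"dz":0,"rx":0,"ry":0,"rz":0,"claw":1}

```text
time_s: 10.9
ee_pos: [0.5066, -0.0389, 0.0943]
eef_rot: [3.139, 0.0, 1.633]
force: [-0.6, -0.2, -0.4]
grip_width: 0.0733
grip_force: 0.0
```

Emit:
step_arm:
  plan:
    - {"dx":0,"dy":0,"dz":0,"rx":0,"ry":0,"rz":0,"claw":1}
    - {"dx":0,"dy":0,"dz":0,"rx":0,"ry":0,"rz":0,"claw":1}
    - {"dx":0,"dy":0,"dz":0,"rx":0,"ry":0,"rz":0,"claw":1}

```text
time_s: 11.2
ee_pos: [0.506, -0.0387, 0.0932]
eef_rot: [3.141, 0.0, 1.633]
force: [-0.4, 0.1, 0.7]
grip_width: 0.0495
grip_force: 25.2
```

```bash
python3 go.py .506 -.0385 .225 93.7 4 .533 -.305 .225 183.7 12 .533 -.305 .096 183.7 5
```

```text
cur [ 0.506  -0.0387  0.0932] 93.6 -> per row x 4 dx 0.000 dy -0.000 dz -0.330 rz -0.0004 mm/row 33.0 deg/row 0.04
cur [ 0.506  -0.0385  0.225 ] 93.7 -> per row x 12 dx -0.192 dy -0.156 dz 0.000 rz -0.0833 mm/row 24.8 deg/row 7.5
cur [ 0.533 -0.305  0.225] 183.7 -> per row x 5 dx 0.000 dy -0.000 dz 0.258 rz -0.0000 mm/row 25.8 deg/row 0.0
```

Emit:
step_arm:
  plan:
    - {"dx":0,"dy":0,"dz":-0.34,"rx":0,"ry":0,"rz":0,"claw":1}
    - {"dx":0,"dy":0,"dz":-0.34,"rx":0,"ry":0,"rz":0,"claw":1}
    - {"dx":0,"dy":0,"dz":-0.34,"rx":0,"ry":0,"rz":0,"claw":1}
    - {"dx":0,"dy":0,"dz":-0.34,"rx":0,"ry":0,"rz":0,"claw":1}
    - {"dx":-0.192,"dy":-0.156,"dz":0,"rx":0,"ry":0,"rz":-0.0833,"claw":1}
    - {"dx":-0.192,"dy":-0.156,"dz":0,"rx":0,"ry":0,"rz":-0.0833,"claw":1}
    - {"dx":-0.192,"dy":-0.156,"dz":0,"rx":0,"ry":0,"rz":-0.0833,"claw":1}
    - {"dx":-0.192,"dy":-0.156,"dz":0,"rx":0,"ry":0,"rz":-0.0833,"claw":1}
    - {"dx":-0.192,"dy":-0.156,"dz":0,"rx":0,"ry":0,"rz":-0.0833,"claw":1}
    - {"dx":-0.192,"dy":-0.156,"dz":0,"rx":0,"ry":0,"rz":-0.0833,"claw":1}

```text
time_s: 12.2
ee_pos: [0.4637, -0.1781, 0.2289]
eef_rot: [-3.142, -0.0, 2.423]
force: [-0.1, -0.1, -2.4]
grip_width: 0.0497
grip_force: 25.0
```

Emit:
step_arm:
  plan:
    - {"dx":-0.192,"dy":-0.156,"dz":0,"rx":0,"ry":0,"rz":-0.0833,"claw":1}
    - {"dx":-0.192,"dy":-0.156,"dz":0,"rx":0,"ry":0,"rz":-0.0833,"claw":1}
    - {"dx":-0.192,"dy":-0.156,"dz":0,"rx":0,"ry":0,"rz":-0.0833,"claw":1}
    - {"dx":-0.192,"dy":-0.156,"dz":0,"rx":0,"ry":0,"rz":-0.0833,"claw":1}
    - {"dx":-0.192,"dy":-0.156,"dz":0,"rx":0,"ry":0,"rz":-0.0833,"claw":1}
    - {"dx":-0.192,"dy":-0.156,"dz":0,"rx":0,"ry":0,"rz":-0.0833,"claw":1}
    - {"dx":0,"dy":0,"dz":0.3,"rx":0,"ry":0,"rz":0,"claw":1}
    - {"dx":0,"dy":0,"dz":0.3,"rx":0,"ry":0,"rz":0,"claw":1}
    - {"dx":0,"dy":0,"dz":0.3,"rx":0,"ry":0,"rz":0,"claw":1}
    - {"dx":0,"dy":0,"dz":0.2,"rx":0,"ry":0,"rz":0,"claw":1}

```text
time_s: 13.2
ee_pos: [0.5318, -0.3043, 0.1163]
eef_rot: [3.14, -0.002, -3.08]
force: [-0.3, -0.3, -1.8]
grip_width: 0.0495
grip_force: 25.0
```

Emit:
step_arm:
  plan:
    - {"dx":0,"dy":0,"dz":0,"rx":0,"ry":0,"rz":0,"claw":1}
    - {"dx":0,"dy":0,"dz":0,"rx":0,"ry":0,"rz":0,"claw":1}

```text
time_s: 13.4
ee_pos: [0.5327, -0.3049, 0.1195]
eef_rot: [-3.142, 0.0, -3.08]
force: [0.1, 0.1, -2.3]
grip_width: 0.0498
grip_force: 25.0
```

Emit:
step_arm:
  plan:
    - {"dx":0,"dy":0,"dz":0.12,"rx":0,"ry":0,"rz":0,"claw":1}
    - {"dx":0,"dy":0,"dz":0.1,"rx":0,"ry":0,"rz":0,"claw":1}
    - {"dx":0,"dy":0,"dz":0.03,"rx":0,"ry":0,"rz":0,"claw":1}
    - {"dx":0,"dy":0,"dz":0,"rx":0,"ry":0,"rz":0,"claw":1}
    - {"dx":0,"dy":0,"dz":0,"rx":0,"ry":0,"rz":0,"claw":0}
    - {"dx":0,"dy":0,"dz":0,"rx":0,"ry":0,"rz":0,"claw":0}
    - {"dx":0,"dy":0,"dz":0,"rx":0,"ry":0,"rz":0,"claw":0}
    - {"dx":0,"dy":0,"dz":0,"rx":0,"ry":0,"rz":0,"claw":0}
    - {"dx":0,"dy":0,"dz":0,"rx":0,"ry":0,"rz":0,"claw":0}
    - {"dx":0,"dy":0,"dz":-0.3,"rx":0,"ry":0,"rz":0,"claw":0}

```text
time_s: 14.4
ee_pos: [0.5311, -0.3039, 0.1207]
eef_rot: [3.138, -0.005, -3.08]
force: [0.3, 0.7, 0.9]
grip_width: 0.0924
grip_force: 0.0
```

```bash
python3 go.py .533 -.305 .22 183.6 3 .5025 .037 .22 93.7 12 .5025 .037 .093 93.7 5
```

```text
cur [ 0.5311 -0.3039  0.1207] 183.5 -> per row x 3 dx -0.006 dy -0.004 dz -0.331 rz -0.0003 mm/row 33.1 deg/row 0.03
cur [ 0.533 -0.305  0.22 ] 183.6 -> per row x 12 dx 0.215 dy 0.233 dz 0.000 rz 0.0832 mm/row 31.8 deg/row 7.49
cur [0.5025 0.037  0.22  ] 93.7 -> per row x 5 dx 0.000 dy -0.000 dz 0.254 rz -0.0000 mm/row 25.4 deg/row 0.0
```

Emit:
step_arm:
  plan:
    - {"dx":0,"dy":0,"dz":-0.35,"rx":0,"ry":0,"rz":0,"claw":0}
    - {"dx":0,"dy":0,"dz":-0.35,"rx":0,"ry":0,"rz":0,"claw":0}
    - {"dx":0,"dy":0,"dz":-0.3,"rx":0,"ry":0,"rz":0,"claw":0}
    - {"dx":0.215,"dy":0.233,"dz":0,"rx":0,"ry":0,"rz":0.0832,"claw":0}
    - {"dx":0.215,"dy":0.233,"dz":0,"rx":0,"ry":0,"rz":0.0832,"claw":0}
    - {"dx":0.215,"dy":0.233,"dz":0,"rx":0,"ry":0,"rz":0.0832,"claw":0}
    - {"dx":0.215,"dy":0.233,"dz":0,"rx":0,"ry":0,"rz":0.0832,"claw":0}
    - {"dx":0.215,"dy":0.233,"dz":0,"rx":0,"ry":0,"rz":0.0832,"claw":0}
    - {"dx":0.215,"dy":0.233,"dz":0,"rx":0,"ry":0,"rz":0.0832,"claw":0}
    - {"dx":0.215,"dy":0.233,"dz":0,"rx":0,"ry":0,"rz":0.0832,"claw":0}

```text
time_s: 15.4
ee_pos: [0.4456, -0.1075, 0.2242]
eef_rot: [3.141, 0.001, 2.282]
force: [-0.2, 0.1, 0.2]
grip_width: 0.0942
grip_force: 0.0
```

Emit:
step_arm:
  plan:
    - {"dx":0.215,"dy":0.233,"dz":0,"rx":0,"ry":0,"rz":0.0832,"claw":0}
    - {"dx":0.215,"dy":0.233,"dz":0,"rx":0,"ry":0,"rz":0.0832,"claw":0}
    - {"dx":0.215,"dy":0.233,"dz":0,"rx":0,"ry":0,"rz":0.0832,"claw":0}
    - {"dx":0.215,"dy":0.233,"dz":0,"rx":0,"ry":0,"rz":0.0832,"claw":0}
    - {"dx":0.215,"dy":0.233,"dz":0,"rx":0,"ry":0,"rz":0.0832,"claw":0}
    - {"dx":0,"dy":0,"dz":0,"rx":0,"ry":0,"rz":0,"claw":0}
    - {"dx":0,"dy":0,"dz":0,"rx":0,"ry":0,"rz":0,"claw":0}

```text
time_s: 16.1
ee_pos: [0.5023, 0.0369, 0.2237]
eef_rot: [-3.141, 0.0, 1.638]
force: [-0.3, -0.5, 0.6]
grip_width: 0.0941
grip_force: 0.0
```

```bash
python3 go.py .5025 .0373 .093 93.7 5
```

```text
cur [0.5023 0.0369 0.2237] 93.8 -> per row x 5 dx 0.001 dy 0.000 dz 0.261 rz 0.0003 mm/row 26.1 deg/row 0.02
```

Emit:
step_arm:
  plan:
    - {"dx":0,"dy":0,"dz":0.26,"rx":0,"ry":0,"rz":0,"claw":0}
    - {"dx":0,"dy":0,"dz":0.26,"rx":0,"ry":0,"rz":0,"claw":0}
    - {"dx":0,"dy":0,"dz":0.26,"rx":0,"ry":0,"rz":0,"claw":0}
    - {"dx":0,"dy":0,"dz":0.26,"rx":0,"ry":0,"rz":0,"claw":0}
    - {"dx":0,"dy":0,"dz":0.26,"rx":0,"ry":0,"rz":0,"claw":0}
    - {"dx":0,"dy":0,"dz":0,"rx":0,"ry":0,"rz":0,"claw":0}
    - {"dx":0,"dy":0,"dz":0,"rx":0,"ry":0,"rz":0,"claw":1}
    - {"dx":0,"dy":0,"dz":0,"rx":0,"ry":0,"rz":0,"claw":1}
    - {"dx":0,"dy":0,"dz":0,"rx":0,"ry":0,"rz":0,"claw":1}
    - {"dx":0,"dy":0,"dz":0,"rx":0,"ry":0,"rz":0,"claw":1}

```text
time_s: 17.1
ee_pos: [0.5028, 0.0367, 0.0948]
eef_rot: [3.14, 0.0, 1.635]
force: [-1.2, -0.2, -0.9]
grip_width: 0.0656
grip_force: 0.0
```

Emit:
step_arm:
  plan:
    - {"dx":0,"dy":0,"dz":0,"rx":0,"ry":0,"rz":0,"claw":1}
    - {"dx":0,"dy":0,"dz":0,"rx":0,"ry":0,"rz":0,"claw":1}
    - {"dx":0,"dy":0,"dz":0,"rx":0,"ry":0,"rz":0,"claw":1}

```text
time_s: 17.4
ee_pos: [0.5026, 0.0367, 0.0941]
eef_rot: [3.141, 0.0, 1.635]
force: [-0.5, -0.1, 1.3]
grip_width: 0.0495
grip_force: 25.0
```

```bash
python3 go.py .5025 .037 .26 93.7 5 .47 -.389 .26 183.7 14
```

```text
cur [0.5026 0.0367 0.0941] 93.7 -> per row x 5 dx 0.001 dy -0.000 dz -0.332 rz -0.0001 mm/row 33.2 deg/row 0.01
cur [0.5025 0.037  0.26  ] 93.7 -> per row x 14 dx -0.218 dy -0.259 dz -0.000 rz -0.0714 mm/row 33.9 deg/row 6.43
```

Emit:
step_arm:
  plan:
    - {"dx":0,"dy":0,"dz":-0.34,"rx":0,"ry":0,"rz":0,"claw":1}
    - {"dx":0,"dy":0,"dz":-0.34,"rx":0,"ry":0,"rz":0,"claw":1}
    - {"dx":0,"dy":0,"dz":-0.34,"rx":0,"ry":0,"rz":0,"claw":1}
    - {"dx":0,"dy":0,"dz":-0.34,"rx":0,"ry":0,"rz":0,"claw":1}
    - {"dx":0,"dy":0,"dz":-0.34,"rx":0,"ry":0,"rz":0,"claw":1}
    - {"dx":-0.218,"dy":-0.259,"dz":0,"rx":0,"ry":0,"rz":-0.0714,"claw":1}
    - {"dx":-0.218,"dy":-0.259,"dz":0,"rx":0,"ry":0,"rz":-0.0714,"claw":1}
    - {"dx":-0.218,"dy":-0.259,"dz":0,"rx":0,"ry":0,"rz":-0.0714,"claw":1}
    - {"dx":-0.218,"dy":-0.259,"dz":0,"rx":0,"ry":0,"rz":-0.0714,"claw":1}
    - {"dx":-0.218,"dy":-0.259,"dz":0,"rx":0,"ry":0,"rz":-0.0714,"claw":1}

```text
time_s: 18.4
ee_pos: [0.4094, -0.1036, 0.264]
eef_rot: [3.142, 0.0, 2.201]
force: [0.2, -1.0, -0.9]
grip_width: 0.0494
grip_force: 25.0
```

Emit:
step_arm:
  plan:
    - {"dx":-0.218,"dy":-0.259,"dz":0,"rx":0,"ry":0,"rz":-0.0714,"claw":1}
    - {"dx":-0.218,"dy":-0.259,"dz":0,"rx":0,"ry":0,"rz":-0.0714,"claw":1}
    - {"dx":-0.218,"dy":-0.259,"dz":0,"rx":0,"ry":0,"rz":-0.0714,"claw":1}
    - {"dx":-0.218,"dy":-0.259,"dz":0,"rx":0,"ry":0,"rz":-0.0714,"claw":1}
    - {"dx":-0.218,"dy":-0.259,"dz":0,"rx":0,"ry":0,"rz":-0.0714,"claw":1}
    - {"dx":-0.218,"dy":-0.259,"dz":0,"rx":0,"ry":0,"rz":-0.0714,"claw":1}
    - {"dx":-0.218,"dy":-0.259,"dz":0,"rx":0,"ry":0,"rz":-0.0714,"claw":1}
    - {"dx":-0.218,"dy":-0.259,"dz":0,"rx":0,"ry":0,"rz":-0.0714,"claw":1}
    - {"dx":-0.218,"dy":-0.259,"dz":0,"rx":0,"ry":0,"rz":-0.0714,"claw":1}
    - {"dx":0,"dy":0,"dz":0,"rx":0,"ry":0,"rz":0,"claw":1}

```text
time_s: 19.4
ee_pos: [0.4699, -0.391, 0.2619]
eef_rot: [3.14, -0.002, -3.076]
force: [-1.0, -1.1, -3.0]
grip_width: 0.0494
grip_force: 25.0
```

```bash
python3 go.py .47 -.389 .097 183.7 5
```

```text
cur [ 0.4699 -0.391   0.2619] 183.8 -> per row x 5 dx -0.000 dy 0.004 dz 0.330 rz 0.0002 mm/row 33.0 deg/row 0.01
```

Emit:
step_arm:
  plan:
    - {"dx":0,"dy":0,"dz":0.35,"rx":0,"ry":0,"rz":0,"claw":1}
    - {"dx":0,"dy":0,"dz":0.35,"rx":0,"ry":0,"rz":0,"claw":1}
    - {"dx":0,"dy":0,"dz":0.35,"rx":0,"ry":0,"rz":0,"claw":1}
    - {"dx":0,"dy":0,"dz":0.3,"rx":0,"ry":0,"rz":0,"claw":1}
    - {"dx":0,"dy":0,"dz":0.2,"rx":0,"ry":0,"rz":0,"claw":1}
    - {"dx":0,"dy":0,"dz":0.06,"rx":0,"ry":0,"rz":0,"claw":1}
    - {"dx":0,"dy":0,"dz":0,"rx":0,"ry":0,"rz":0,"claw":1}
    - {"dx":0,"dy":0,"dz":0,"rx":0,"ry":0,"rz":0,"claw":1}

```text
time_s: 20.2
ee_pos: [0.4695, -0.3892, 0.1043]
eef_rot: [-3.14, 0.001, -3.079]
force: [0.5, -0.0, -1.3]
grip_width: 0.0491
grip_force: 25.0
```

Emit:
step_arm:
  plan:
    - {"dx":0,"dy":0,"dz":0.05,"rx":0,"ry":0,"rz":0,"claw":1}
    - {"dx":0,"dy":0,"dz":0.04,"rx":0,"ry":0,"rz":0,"claw":1}
    - {"dx":0,"dy":0,"dz":0,"rx":0,"ry":0,"rz":0,"claw":1}
    - {"dx":0,"dy":0,"dz":0,"rx":0,"ry":0,"rz":0,"claw":0}
    - {"dx":0,"dy":0,"dz":0,"rx":0,"ry":0,"rz":0,"claw":0}
    - {"dx":0,"dy":0,"dz":0,"rx":0,"ry":0,"rz":0,"claw":0}
    - {"dx":0,"dy":0,"dz":0,"rx":0,"ry":0,"rz":0,"claw":0}
    - {"dx":0,"dy":0,"dz":0,"rx":0,"ry":0,"rz":0,"claw":0}
    - {"dx":0,"dy":0,"dz":-0.35,"rx":0,"ry":0,"rz":0,"claw":0}
    - {"dx":0,"dy":0,"dz":-0.35,"rx":0,"ry":0,"rz":0,"claw":0}

```text
time_s: 21.2
ee_pos: [0.4687, -0.3886, 0.1641]
eef_rot: [3.14, -0.001, -3.078]
force: [0.0, -0.7, 1.4]
grip_width: 0.0939
grip_force: 0.0
```

```bash
python3 go.py .47 -.389 .23 183.7 2 .563 -.025 .2 183.7 9; python3 - <<'E'
from h import *
c=cam('side');X=cloud(c);M=masks(c)
for k in ('red','blue','green'): print(k,can(c,X,M,k))
save(c,'s3.png',crop=(150,130,512,384),s=1.6)
E
```

```text
cur [ 0.4687 -0.3886  0.1641] 183.6 -> per row x 2 dx -0.006 dy -0.002 dz -0.329 rz -0.0004 mm/row 32.9 deg/row 0.04
cur [ 0.47  -0.389  0.23 ] 183.7 -> per row x 9 dx -0.129 dy 0.397 dz 0.033 rz -0.0000 mm/row 41.9 deg/row 0.0
red Noneh.py:62: RuntimeWarning: Mean of empty slice.
  W=X[w]; W2=W[:,:2]; d=W2-W2.mean(0); e=np.linalg.eigh(d.T@d)[1][:,1]
  ret = um.true_divide(
h.py:63: RuntimeWarning: Mean of empty slice.
  if e@(W2.mean(0)-c0)<0: e=-e
h.py:64: RuntimeWarning: Mean of empty slice.
  proj_=(W2-c0)@e; off=(W2.mean(0)-c0)@np.array([-e[1],e[0]])
Traceback (most recent call last):
  File "h.py", line 65, in can
    return dict(c=c0.round(4),r=round(r,4),n=round(float(np.rad2deg(np.arctan2(e[1],e[0]))),1),nw=len(W2),ext=(proj_.min().round(3),proj_.max().round(3)),off=off.round(4),zn=np.median(W[:,2]).round(3),zm=X[m][:,2].max().round(3))
                                                                                                               ~~~~~~~~~^^
ValueError: zero-size array to reduction operation minimum which has no identity
```

The arm blocks the view here, so I'll move on to the chuck and look back from there.

Emit:
step_arm:
  plan:
    - {"dx":0,"dy":0,"dz":-0.35,"rx":0,"ry":0,"rz":0,"claw":0}
    - {"dx":0,"dy":0,"dz":-0.35,"rx":0,"ry":0,"rz":0,"claw":0}
    - {"dx":-0.129,"dy":0.397,"dz":0,"rx":0,"ry":0,"rz":0,"claw":0}
    - {"dx":-0.129,"dy":0.397,"dz":0,"rx":0,"ry":0,"rz":0,"claw":0}
    - {"dx":-0.129,"dy":0.397,"dz":0,"rx":0,"ry":0,"rz":0,"claw":0}
    - {"dx":-0.129,"dy":0.397,"dz":0,"rx":0,"ry":0,"rz":0,"claw":0}
    - {"dx":-0.129,"dy":0.397,"dz":0,"rx":0,"ry":0,"rz":0,"claw":0}
    - {"dx":-0.129,"dy":0.397,"dz":0,"rx":0,"ry":0,"rz":0,"claw":0}
    - {"dx":-0.129,"dy":0.397,"dz":0,"rx":0,"ry":0,"rz":0,"claw":0}
    - {"dx":-0.129,"dy":0.397,"dz":0,"rx":0,"ry":0,"rz":0,"claw":0}

```text
time_s: 22.25
ee_pos: [0.5522, -0.0638, 0.234]
eef_rot: [-3.142, 0.0, -3.078]
force: [-0.1, 0.5, -0.2]
grip_width: 0.0942
grip_force: 0.0
```

Emit:
step_arm:
  plan:
    - {"dx":-0.129,"dy":0.397,"dz":0,"rx":0,"ry":0,"rz":0,"claw":0}
    - {"dx":0,"dy":0,"dz":0,"rx":0,"ry":0,"rz":0,"claw":0}
    - {"dx":0,"dy":0,"dz":0,"rx":0,"ry":0,"rz":0,"claw":0}

```text
time_s: 22.55
ee_pos: [0.5624, -0.0246, 0.2338]
eef_rot: [-3.141, -0.0, -3.077]
force: [-0.6, -0.6, 0.3]
grip_width: 0.0939
grip_force: 0.0
```

```bash
python3 - <<'E'
from h import *
a=cam('side');X=cloud(a);M=masks(a)
for k in ('red','blue','green'):
    try: print(k,can(a,X,M,k))
    except Exception as e: print(k,e)
c=cam('wrist');X=cloud(c);M=masks(c)
d=(X[...,0]>.53)&(X[...,0]<.6)&(np.abs(X[...,1]+.024)<.04)&(M['S']<70)
for lo,hi in ((.03,.05),(.052,.058),(.058,.07)):
    s=X[d&(X[...,2]>lo)&(X[...,2]<hi)]
    if len(s): print(lo,len(s),s.mean(0).round(4),cv2.minEnclosingCircle(s[:,:2].astype(np.float32)))
im=np.hstack([cv2.resize(a['img'][130:,150:],(400,281)),cv2.resize(c['img'],(400,281),interpolation=cv2.INTER_AREA)])
cv2.imwrite('pics/s4.png',im[...,::-1])
E
python3 go.py .563 -.025 .033 183.7 5
```

```text
red {'c': array([ 0.6152, -0.3725]), 'r': 0.0217, 'n': 94.2, 'nw': 67, 'ext': (np.float64(0.001), np.float64(0.025)), 'off': np.float64(-0.0014), 'zn': np.float64(0.131), 'zm': np.float64(0.133)}
blue {'c': array([ 0.5316, -0.3065]), 'r': 0.0224, 'n': -173.6, 'nw': 69, 'ext': (np.float64(-0.0), np.float64(0.023)), 'off': np.float64(-0.0013), 'zn': np.float64(0.131), 'zm': np.float64(0.132)}
green {'c': array([ 0.4667, -0.3902]), 'r': 0.0223, 'n': 101.3, 'nw': 84, 'ext': (np.float64(-0.0), np.float64(0.023)), 'off': np.float64(-0.0007), 'zn': np.float64(0.131), 'zm': np.float64(0.133)}
0.03 320 [ 0.552  -0.0238  0.0443] ((0.5445297360420227, -0.022550789639353752), 0.039615992456674576)
0.052 204 [ 0.56   -0.0255  0.0551] ((0.5626604557037354, -0.025493772700428963), 0.017422815784811974)
0.058 310 [ 0.5623 -0.0251  0.0601] ((0.5627736449241638, -0.02571907266974449), 0.013415684923529625)
cur [ 0.5622 -0.0259  0.2339] 183.6 -> per row x 5 dx -0.002 dy 0.002 dz 0.402 rz -0.0003 mm/row 40.2 deg/row 0.02
```

View pics/s4.png

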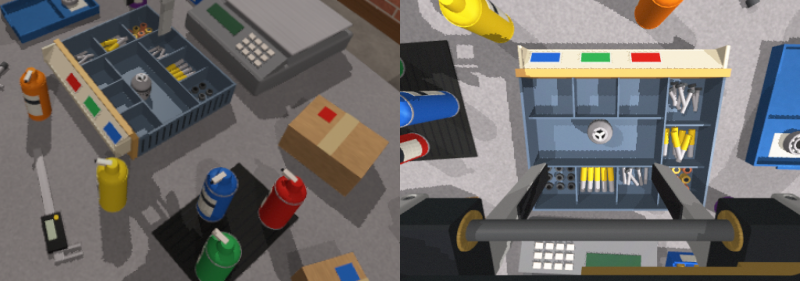

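The side view shows all three cans upright on the mat: green (220,255), blue (215,195), red (280,200). The wrist view has the chuck at (600,132), standing free with all the pockets empty.

Emit:
step_arm:
  grip_force: 35
  plan:
    - {"dx":-0.005,"dy":0,"dz":0.4,"rx":0,"ry":0,"rz":0,"claw":0}
    - {"dx":0,"dy":0,"dz":0.4,"rx":0,"ry":0,"rz":0,"claw":0}
    - {"dx":0,"dy":0,"dz":0.4,"rx":0,"ry":0,"rz":0,"claw":0}
    - {"dx":0,"dy":0,"dz":0.3,"rx":0,"ry":0,"rz":0,"claw":0}
    - {"dx":0,"dy":0,"dz":0.3,"rx":0,"ry":0,"rz":0,"claw":0}
    - {"dx":0,"dy":0,"dz":0.22,"rx":0,"ry":0,"rz":0,"claw":0}
    - {"dx":0,"dy":0,"dz":0,"rx":0,"ry":0,"rz":0,"claw":0}
    - {"dx":0,"dy":0,"dz":0,"rx":0,"ry":0,"rz":0,"claw":0}

```text
time_s: 23.45
ee_pos: [0.5631, -0.0259, 0.0326]
eef_rot: [-3.141, 0.0, -3.08]
force: [0.3, -0.5, 0.7]
grip_width: 0.094
grip_force: 0.0
```

Emit:
step_arm:
  plan:
    - {"dx":0,"dy":0,"dz":0,"rx":0,"ry":0,"rz":0,"claw":1}
    - {"dx":0,"dy":0,"dz":0,"rx":0,"ry":0,"rz":0,"claw":1}
    - {"dx":0,"dy":0,"dz":0,"rx":0,"ry":0,"rz":0,"claw":1}
    - {"dx":0,"dy":0,"dz":0,"rx":0,"ry":0,"rz":0,"claw":1}
    - {"dx":0,"dy":0,"dz":0,"rx":0,"ry":0,"rz":0,"claw":1}
    - {"dx":0,"dy":0,"dz":0,"rx":0,"ry":0,"rz":0,"claw":1}
    - {"dx":0,"dy":0,"dz":0,"rx":0,"ry":0,"rz":0,"claw":1}
    - {"dx":0,"dy":0,"dz":0,"rx":0,"ry":0,"rz":0,"claw":1}

```text
time_s: 24.25
ee_pos: [0.5629, -0.025, 0.032]
eef_rot: [-3.142, -0.0, -3.078]
force: [0.4, -0.3, 0.2]
grip_width: 0.0423
grip_force: 35.0
```

```bash
python3 go.py .5627 -.0255 .19 183.6 5 .4575 .327 .19 183.6 10
```

```text
cur [ 0.5629 -0.025   0.032 ] 183.6 -> per row x 5 dx 0.000 dy -0.001 dz -0.316 rz 0.0001 mm/row 31.6 deg/row 0.0
cur [ 0.5627 -0.0255  0.19  ] 183.6 -> per row x 10 dx 0.083 dy 0.358 dz 0.000 rz -0.0000 mm/row 36.8 deg/row 0.0
```

Emit:
step_arm:
  plan:
    - {"dx":0,"dy":0,"dz":-0.32,"rx":0,"ry":0,"rz":0,"claw":1}
    - {"dx":0,"dy":0,"dz":-0.32,"rx":0,"ry":0,"rz":0,"claw":1}
    - {"dx":0,"dy":0,"dz":-0.32,"rx":0,"ry":0,"rz":0,"claw":1}
    - {"dx":0,"dy":0,"dz":-0.32,"rx":0,"ry":0,"rz":0,"claw":1}
    - {"dx":0,"dy":0,"dz":-0.32,"rx":0,"ry":0,"rz":0,"claw":1}
    - {"dx":0.083,"dy":0.358,"dz":0,"rx":0,"ry":0,"rz":0,"claw":1}
    - {"dx":0.083,"dy":0.358,"dz":0,"rx":0,"ry":0,"rz":0,"claw":1}
    - {"dx":0.083,"dy":0.358,"dz":0,"rx":0,"ry":0,"rz":0,"claw":1}
    - {"dx":0.083,"dy":0.358,"dz":0,"rx":0,"ry":0,"rz":0,"claw":1}
    - {"dx":0.083,"dy":0.358,"dz":0,"rx":0,"ry":0,"rz":0,"claw":1}

```text
time_s: 25.25
ee_pos: [0.5093, 0.1523, 0.1916]
eef_rot: [-3.142, -0.001, -3.078]
force: [0.5, 0.1, -4.0]
grip_width: 0.0422
grip_force: 35.0
```

Emit:
step_arm:
  plan:
    - {"dx":0.083,"dy":0.358,"dz":0,"rx":0,"ry":0,"rz":0,"claw":1}
    - {"dx":0.083,"dy":0.358,"dz":0,"rx":0,"ry":0,"rz":0,"claw":1}
    - {"dx":0.083,"dy":0.358,"dz":0,"rx":0,"ry":0,"rz":0,"claw":1}
    - {"dx":0.083,"dy":0.358,"dz":0,"rx":0,"ry":0,"rz":0,"claw":1}
    - {"dx":0.083,"dy":0.358,"dz":0,"rx":0,"ry":0,"rz":0,"claw":1}
    - {"dx":0,"dy":0,"dz":0,"rx":0,"ry":0,"rz":0,"claw":1}
    - {"dx":0,"dy":0,"dz":0,"rx":0,"ry":0,"rz":0,"claw":1}

```text
time_s: 25.95
ee_pos: [0.457, 0.3274, 0.1914]
eef_rot: [-3.141, -0.001, -3.077]
force: [-0.1, -0.6, -2.1]
grip_width: 0.0427
grip_force: 35.0
```

```bash
python3 - <<'E'
from h import *
c=cam('wrist');X=cloud(c);M=masks(c)
tr=(M['H']>100)&(M['H']<125)&(M['S']>120)&(X[...,0]>.3)&(X[...,0]<.7)&(X[...,1]>.2)&(X[...,1]<.5)
for lo,hi in ((.022,.035),(.0,.035),(.0145,.0215)):
    P=X[tr&(X[...,2]>lo)&(X[...,2]<hi)];print(lo,len(P),cv2.minAreaRect(P[:,:2].astype(np.float32)),np.median(P[:,2]))
save(c,'w5.png',s=1.2)
E
```

```text
0.022 1790 ((0.5043298006057739, 0.3292330503463745), (0.23201261460781097, 0.14003120362758636), 2.3105547428131104) 0.02499051126311705
0.0 11378 ((0.5100365877151489, 0.32696884870529175), (0.243234321475029, 0.14501608908176422), 2.3105547428131104) 0.00437936975599576
0.0145 450 ((0.5025003552436829, 0.3292258381843567), (0.21706439554691315, 0.1327216774225235), 2.347968339920044) 0.01806471834513254
```

View pics/w5.png

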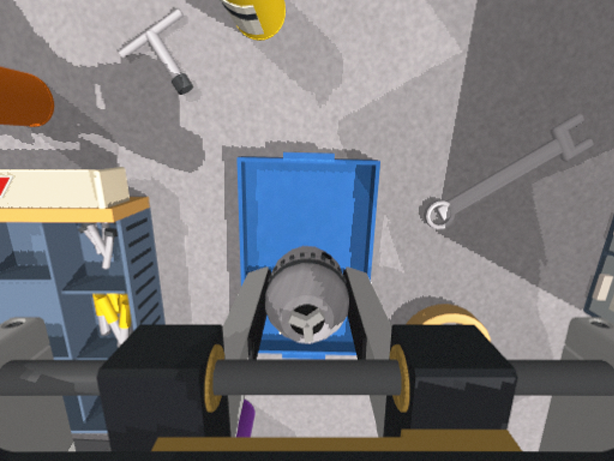

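The wrist view shows the chuck upright in the jaws over the tray's empty end. A small tab on the end wall at (310,157) biases the length, so I'll measure the walls away from the tab.

```bash
python3 - <<'E'
from h import *
a=np.deg2rad(2.3);R=np.array([[np.cos(a),np.sin(a)],[-np.sin(a),np.cos(a)]])
for n in ('wrist','scene'):
    c=cam(n);X=cloud(c);M=masks(c)
    tr=(M['H']>100)&(M['H']<125)&(M['S']>120)&(X[...,0]>.3)&(X[...,0]<.7)&(X[...,1]>.2)&(X[...,1]<.45)
    L=(X[...,:2]-[.505,.329])@R.T
    for nm,sel in (('ends corner',tr&(X[...,2]>.021)&(X[...,2]<.03)&(np.abs(L[...,1])>.045)),('centre',tr&(X[...,2]>.019)&(X[...,2]<.03)&(np.abs(L[...,1])<.03)),('rib',tr&(np.abs(X[...,2]-.0175)<.004)&(np.abs(L[...,0]-.018)<.03)&(np.abs(L[...,1])<.058))):
        l=L[sel];print(n,nm,len(l),np.percentile(l,[0.5,99.5],axis=0).round(4).tolist(),np.median(l,0).round(4))
E
```

```text
wrist ends corner 955 [[-0.1109, -0.0696], [0.1078, 0.0702]] [-0.0571  0.0454]
wrist centre 738 [[-0.1167, -0.0294], [0.1146, 0.0291]] [-0.1077  0.0008]Traceback (most recent call last):
  File "<stdin>", line 8, in <module>
    return _quantile_unchecked(
        a, q, axis, out, overwrite_input, method, keepdims, weights)
    return _ureduce(a,
                    func=_quantile_ureduce_func,
    ...<5 lines>...
                    overwrite_input=overwrite_input,
                    method=method)
    r = func(a, **kwargs)
    result = _quantile(arr,
                       quantiles=q,
    ...<2 lines>...
                       out=out,
                       weights=wgt)
    slices_having_nans = np.isnan(arr[-1, ...])
                                  ~~~^^^^^^^^^
IndexError: index -1 is out of bounds for axis 0 with size 0
```

Emit:
step_arm:
  plan:
    - {"dx":-0.015,"dy":0,"dz":0.35,"rx":0,"ry":0,"rz":0,"claw":1}
    - {"dx":0,"dy":0,"dz":0.35,"rx":0,"ry":0,"rz":0,"claw":1}
    - {"dx":0,"dy":0,"dz":0.3,"rx":0,"ry":0,"rz":0,"claw":1}
    - {"dx":0,"dy":0,"dz":0.25,"rx":0,"ry":0,"rz":0,"claw":1}
    - {"dx":0,"dy":0,"dz":0.2,"rx":0,"ry":0,"rz":0,"claw":1}
    - {"dx":0,"dy":0,"dz":0.06,"rx":0,"ry":0,"rz":0,"claw":1}
    - {"dx":0,"dy":0,"dz":0,"rx":0,"ry":0,"rz":0,"claw":1}
    - {"dx":0,"dy":0,"dz":0,"rx":0,"ry":0,"rz":0,"claw":1}

```text
time_s: 26.85
ee_pos: [0.4596, 0.3271, 0.0421]
eef_rot: [3.141, 0.001, -3.079]
force: [-0.2, -0.9, -2.0]
grip_width: 0.0422
grip_force: 35.0
```

Emit:
step_arm:
  plan:
    - {"dx":0,"dy":0,"dz":0.04,"rx":0,"ry":0,"rz":0,"claw":1}
    - {"dx":0,"dy":0,"dz":0.03,"rx":0,"ry":0,"rz":0,"claw":1}
    - {"dx":0,"dy":0,"dz":0.015,"rx":0,"ry":0,"rz":0,"claw":1}
    - {"dx":0,"dy":0,"dz":0,"rx":0,"ry":0,"rz":0,"claw":1}
    - {"dx":0,"dy":0,"dz":0,"rx":0,"ry":0,"rz":0,"claw":1}

```text
time_s: 27.35
ee_pos: [0.4589, 0.3272, 0.0325]
eef_rot: [3.142, 0.0, -3.078]
force: [-0.4, -0.9, -3.0]
grip_width: 0.0423
grip_force: 35.0
```

Emit:
step_arm:
  plan:
    - {"dx":0,"dy":0,"dz":0.005,"rx":0,"ry":0,"rz":0,"claw":1}
    - {"dx":0,"dy":0,"dz":0,"rx":0,"ry":0,"rz":0,"claw":1}
    - {"dx":0,"dy":0,"dz":0,"rx":0,"ry":0,"rz":0,"claw":0.35}
    - {"dx":0,"dy":0,"dz":0,"rx":0,"ry":0,"rz":0,"claw":0.35}
    - {"dx":0,"dy":0,"dz":0,"rx":0,"ry":0,"rz":0,"claw":0.35}
    - {"dx":0,"dy":0,"dz":0,"rx":0,"ry":0,"rz":0,"claw":0.35}
    - {"dx":0,"dy":0,"dz":-0.15,"rx":0,"ry":0,"rz":0,"claw":0.35}
    - {"dx":0,"dy":0,"dz":-0.3,"rx":0,"ry":0,"rz":0,"claw":0.35}
    - {"dx":0,"dy":0,"dz":-0.4,"rx":0,"ry":0,"rz":0,"claw":0.35}
    - {"dx":0,"dy":0,"dz":-0.4,"rx":0,"ry":0,"rz":0,"claw":0.35}

```text
time_s: 28.35
ee_pos: [0.4587, 0.327, 0.1595]
eef_rot: [3.141, 0.0, -3.078]
force: [0.6, -0.3, 0.6]
grip_width: 0.0611
grip_force: 0.0
```

Emit:
step_arm:
  plan:
    - {"dx":0,"dy":0,"dz":-0.35,"rx":0,"ry":0,"rz":0,"claw":0}
    - {"dx":0,"dy":0,"dz":-0.35,"rx":0,"ry":0,"rz":0,"claw":0}
    - {"dx":0,"dy":0,"dz":0,"rx":0,"ry":0,"rz":0,"claw":0}

```text
time_s: 28.65
ee_pos: [0.4601, 0.3279, 0.2332]
eef_rot: [3.137, 0.008, -3.078]
force: [0.1, 0.6, -0.7]
grip_width: 0.0813
grip_force: 0.0
```

```bash
python3 - <<'E'
from h import *
c=cam('wrist');X=cloud(c);M=masks(c)
d=(np.hypot(X[...,0]-.459,X[...,1]-.327)<.035)&(M['S']<70)
for lo,hi in ((.04,.05),(.05,.057),(.058,.075)):
    s=X[d&(X[...,2]>lo)&(X[...,2]<hi)]
    if len(s): print(lo,len(s),s.mean(0).round(4),cv2.minEnclosingCircle(s[:,:2].astype(np.float32)))
E
python3 go.py .5045 -.307 .24 93.7 16
```

```text
0.04 221 [0.4521 0.3265 0.0466] ((0.4586438238620758, 0.32750266790390015), 0.021787483245134354)
0.05 247 [0.4555 0.3274 0.0535] ((0.4590482711791992, 0.32724398374557495), 0.01849645934998989)
0.058 310 [0.4585 0.327  0.0602] ((0.4587821364402771, 0.3270373046398163), 0.013646295294165611)
cur [0.4594 0.3275 0.2302] 183.6 -> per row x 16 dx -0.299 dy -0.325 dz -0.006 rz 0.0624 mm/row 44.1 deg/row 5.62
```

```bash
python3 go.py .54 -.33 .30 93.7 16
```

```text
cur [0.4594 0.3275 0.2302] 183.6 -> per row x 16 dx -0.328 dy -0.322 dz -0.044 rz 0.0624 mm/row 46.2 deg/row 5.62
```

Emit:
step_arm:
  plan:
    - {"dx":-0.328,"dy":-0.322,"dz":-0.044,"rx":0,"ry":0,"rz":0.0624,"claw":0}
    - {"dx":-0.328,"dy":-0.322,"dz":-0.044,"rx":0,"ry":0,"rz":0.0624,"claw":0}
    - {"dx":-0.328,"dy":-0.322,"dz":-0.044,"rx":0,"ry":0,"rz":0.0624,"claw":0}
    - {"dx":-0.328,"dy":-0.322,"dz":-0.044,"rx":0,"ry":0,"rz":0.0624,"claw":0}
    - {"dx":-0.328,"dy":-0.322,"dz":-0.044,"rx":0,"ry":0,"rz":0.0624,"claw":0}
    - {"dx":-0.328,"dy":-0.322,"dz":-0.044,"rx":0,"ry":0,"rz":0.0624,"claw":0}
    - {"dx":-0.328,"dy":-0.322,"dz":-0.044,"rx":0,"ry":0,"rz":0.0624,"claw":0}
    - {"dx":-0.328,"dy":-0.322,"dz":-0.044,"rx":0,"ry":0,"rz":0.0624,"claw":0}
    - {"dx":-0.328,"dy":-0.322,"dz":-0.044,"rx":0,"ry":0,"rz":0.0624,"claw":0}
    - {"dx":-0.328,"dy":-0.322,"dz":-0.044,"rx":0,"ry":0,"rz":0.0624,"claw":0}

```text
time_s: 29.7
ee_pos: [0.6374, -0.0785, 0.2701]
eef_rot: [-3.14, -0.001, 2.221]
force: [0.6, 0.4, -0.4]
grip_width: 0.0935
grip_force: 0.0
```

Emit:
step_arm:
  plan:
    - {"dx":-0.328,"dy":-0.322,"dz":-0.044,"rx":0,"ry":0,"rz":0.0624,"claw":0}
    - {"dx":-0.328,"dy":-0.322,"dz":-0.044,"rx":0,"ry":0,"rz":0.0624,"claw":0}
    - {"dx":-0.328,"dy":-0.322,"dz":-0.044,"rx":0,"ry":0,"rz":0.0624,"claw":0}
    - {"dx":-0.328,"dy":-0.322,"dz":-0.044,"rx":0,"ry":0,"rz":0.0624,"claw":0}
    - {"dx":-0.328,"dy":-0.322,"dz":-0.044,"rx":0,"ry":0,"rz":0.0624,"claw":0}
    - {"dx":-0.328,"dy":-0.322,"dz":-0.044,"rx":0,"ry":0,"rz":0.0624,"claw":0}
    - {"dx":0,"dy":0,"dz":0,"rx":0,"ry":0,"rz":0,"claw":0}
    - {"dx":0,"dy":0,"dz":0,"rx":0,"ry":0,"rz":0,"claw":0}

```text
time_s: 30.5
ee_pos: [0.5394, -0.3309, 0.2968]
eef_rot: [-3.141, -0.001, 1.636]
force: [0.8, 0.3, 0.6]
grip_width: 0.0939
grip_force: 0.0
```

```bash
python3 - <<'E'
from h import *
c=cam('wrist');X=cloud(c);M=masks(c)
for k in ('red','blue','green'):
    try: print(k,can(c,X,M,k))
    except Exception as e: print(k,e)
save(c,'w6.png')
E
python3 go.py .532 -.3055 .2 93.7 3 .532 -.3055 .093 93.7 4
```

```text
red {'c': array([ 0.6188, -0.3676]), 'r': 0.0246, 'n': 98.5, 'nw': 119, 'ext': (np.float64(-0.003), np.float64(0.021)), 'off': np.float64(-0.0003), 'zn': np.float64(0.132), 'zm': np.float64(0.133)}
blue {'c': array([ 0.5346, -0.3052]), 'r': 0.0226, 'n': -179.5, 'nw': 150, 'ext': (np.float64(0.001), np.float64(0.024)), 'off': np.float64(0.0004), 'zn': np.float64(0.132), 'zm': np.float64(0.133)}
green {'c': array([ 0.4709, -0.3862]), 'r': 0.0249, 'n': 98.5, 'nw': 135, 'ext': (np.float64(-0.004), np.float64(0.021)), 'off': np.float64(0.0017), 'zn': np.float64(0.132), 'zm': np.float64(0.133)}
cur [ 0.54   -0.33    0.2968] 93.8 -> per row x 3 dx 0.083 dy -0.021 dz 0.323 rz 0.0004 mm/row 33.4 deg/row 0.04
cur [ 0.532  -0.3055  0.2   ] 93.7 -> per row x 4 dx 0.000 dy -0.000 dz 0.268 rz -0.0000 mm/row 26.8 deg/row 0.0
```

View pics/w6.png

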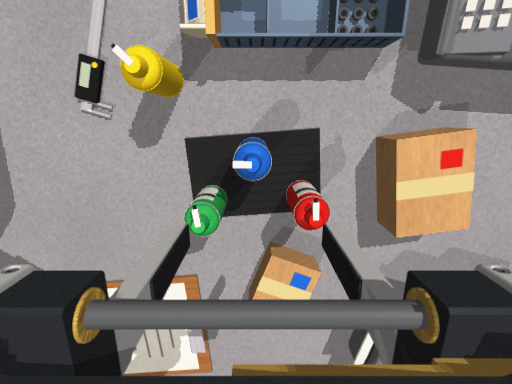

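The wrist view shows blue (253,160), green (206,212) and red (308,207) upright on the mat, with the nozzles as expected. Blue comes first.

Emit:
step_arm:
  grip_force: 25
  plan:
    - {"dx":0.083,"dy":-0.018,"dz":0.32,"rx":0,"ry":0,"rz":0,"claw":0}
    - {"dx":0.083,"dy":-0.018,"dz":0.32,"rx":0,"ry":0,"rz":0,"claw":0}
    - {"dx":0.083,"dy":-0.018,"dz":0.32,"rx":0,"ry":0,"rz":0,"claw":0}
    - {"dx":0,"dy":0,"dz":0.27,"rx":0,"ry":0,"rz":0,"claw":0}
    - {"dx":0,"dy":0,"dz":0.27,"rx":0,"ry":0,"rz":0,"claw":0}
    - {"dx":0,"dy":0,"dz":0.27,"rx":0,"ry":0,"rz":0,"claw":0}
    - {"dx":0,"dy":0,"dz":0.26,"rx":0,"ry":0,"rz":0,"claw":0}
    - {"dx":0,"dy":0,"dz":0,"rx":0,"ry":0,"rz":0,"claw":0}
    - {"dx":0,"dy":0,"dz":0,"rx":0,"ry":0,"rz":0,"claw":0}

```text
time_s: 31.45
ee_pos: [0.5336, -0.3051, 0.0948]
eef_rot: [-3.141, -0.0, 1.638]
force: [0.7, 0.8, -0.3]
grip_width: 0.0942
grip_force: 0.0
```

Emit:
step_arm:
  plan:
    - {"dx":0,"dy":0,"dz":0,"rx":0,"ry":0,"rz":0,"claw":1}
    - {"dx":0,"dy":0,"dz":0,"rx":0,"ry":0,"rz":0,"claw":1}
    - {"dx":0,"dy":0,"dz":0,"rx":0,"ry":0,"rz":0,"claw":1}
    - {"dx":0,"dy":0,"dz":0,"rx":0,"ry":0,"rz":0,"claw":1}
    - {"dx":0,"dy":0,"dz":0,"rx":0,"ry":0,"rz":0,"claw":1}
    - {"dx":0,"dy":0,"dz":0,"rx":0,"ry":0,"rz":0,"claw":1}

```text
time_s: 32.05
ee_pos: [0.533, -0.306, 0.0944]
eef_rot: [3.141, 0.0, 1.636]
force: [1.3, 0.2, 0.6]
grip_width: 0.0503
grip_force: 25.3
```

```bash
python3 go.py .533 -.305 .23 93.7 4 .5073 -.109 .23 93.7 5 .5073 -.109 .096 93.7 5
```

```text
cur [ 0.533  -0.306   0.0944] 93.8 -> per row x 4 dx 0.003 dy 0.000 dz -0.339 rz 0.0002 mm/row 33.9 deg/row 0.02
cur [ 0.533 -0.305  0.23 ] 93.7 -> per row x 5 dx 0.394 dy -0.026 dz -0.000 rz -0.0000 mm/row 39.5 deg/row 0.0
cur [ 0.5073 -0.109   0.23  ] 93.7 -> per row x 5 dx 0.000 dy -0.000 dz 0.268 rz -0.0000 mm/row 26.8 deg/row 0.0
```

Emit:
step_arm:
  plan:
    - {"dx":0,"dy":0,"dz":-0.34,"rx":0,"ry":0,"rz":0,"claw":1}
    - {"dx":0,"dy":0,"dz":-0.34,"rx":0,"ry":0,"rz":0,"claw":1}
    - {"dx":0,"dy":0,"dz":-0.34,"rx":0,"ry":0,"rz":0,"claw":1}
    - {"dx":0,"dy":0,"dz":-0.34,"rx":0,"ry":0,"rz":0,"claw":1}
    - {"dx":0.394,"dy":-0.026,"dz":0,"rx":0,"ry":0,"rz":0,"claw":1}
    - {"dx":0.394,"dy":-0.026,"dz":0,"rx":0,"ry":0,"rz":0,"claw":1}
    - {"dx":0.394,"dy":-0.026,"dz":0,"rx":0,"ry":0,"rz":0,"claw":1}
    - {"dx":0.394,"dy":-0.026,"dz":0,"rx":0,"ry":0,"rz":0,"claw":1}
    - {"dx":0.394,"dy":-0.026,"dz":0,"rx":0,"ry":0,"rz":0,"claw":1}
    - {"dx":0,"dy":0,"dz":0,"rx":0,"ry":0,"rz":0,"claw":1}

```text
time_s: 33.05
ee_pos: [0.5065, -0.1068, 0.2305]
eef_rot: [-3.141, -0.001, 1.64]
force: [0.8, -0.8, -2.2]
grip_width: 0.0497
grip_force: 25.0
```

```bash
python3 go.py .5073 -.109 .096 93.7 5; python3 - <<'E'
from h import *
c=cam('wrist');X=cloud(c);M=masks(c)
for k in ('red','blue','green'):
    q=M[k]&(X[...,2]<.07)&(X[...,2]>.045)&(X[...,0]<.462);print(k,' card',q.sum(),X[q].mean(0).round(4) if q.any() else '')
W=(M['S']<80)&(M['V']>120)&(X[...,2]>.22)
k,l,st,ce=cv2.connectedComponentsWithStats(W.astype(np.uint8));print(st[1:][st[1:,4]>30],[(np.median(X[l==i],0).round(3)) for i in range(1,k) if st[i,4]>30])
save(c,'w7.png')
E
```

```text
cur [ 0.5065 -0.1068  0.2305] 94.0 -> per row x 5 dx -0.005 dy 0.001 dz 0.269 rz 0.0006 mm/row 26.9 deg/row 0.05
red  card 421 [0.4358 0.0338 0.0577]
blue  card 285 [ 0.4453 -0.1132  0.0576]
green  card 352 [ 0.4408 -0.0496  0.0577]
[[ 215  213   81   40  267]
 [ 175  225   42   75 1517]
 [ 295  226   42   57 1116]
 [ 209  255   46   30  858]
 [ 282  256   14   24   31]
 [   0  264   45   43 1330]
 [ 482  265   30   20  258]
 [ 164  311  176   10 1285]
 [ 446  311   54   10  439]
 [  14  312   51    8  157]
 [  27  330   28   12  123]
 [ 180  330   16   19  212]] [array([ 0.502, -0.087,  0.241]), array([ 0.476, -0.1  ,  0.273]), array([ 0.538, -0.095,  0.263]), array([ 0.494, -0.106,  0.268]), array([ 0.531, -0.115,  0.241]), array([ 0.433, -0.082,  0.318]), array([ 0.58 , -0.068,  0.318]), array([ 0.506, -0.081,  0.328]), array([ 0.566, -0.076,  0.328]), array([ 0.447, -0.085,  0.328]), array([ 0.435, -0.104,  0.314]), array([ 0.482, -0.109,  0.308])]
```

View pics/w7.png

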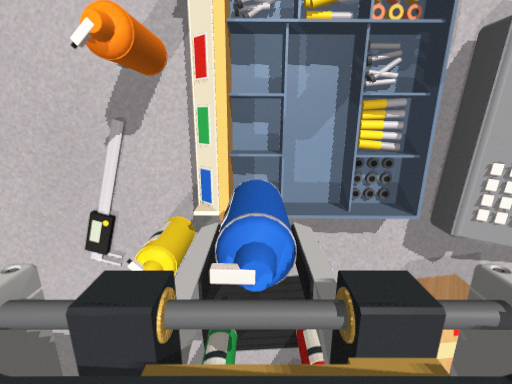

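The wrist view shows the blue can held upright. Its nozzle, at (232,273), points straight left to the drawer front, and the blue pocket is below it. Lower it.

Emit:
step_arm:
  plan:
    - {"dx":-0.012,"dy":0.008,"dz":0.25,"rx":0,"ry":0,"rz":0,"claw":1}
    - {"dx":-0.012,"dy":0,"dz":0.25,"rx":0,"ry":0,"rz":0,"claw":1}
    - {"dx":0,"dy":0,"dz":0.25,"rx":0,"ry":0,"rz":0,"claw":1}
    - {"dx":0,"dy":0,"dz":0.25,"rx":0,"ry":0,"rz":0,"claw":1}
    - {"dx":0,"dy":0,"dz":0.2,"rx":0,"ry":0,"rz":0,"claw":1}
    - {"dx":0,"dy":0,"dz":0.1,"rx":0,"ry":0,"rz":0,"claw":1}
    - {"dx":0,"dy":0,"dz":0.02,"rx":0,"ry":0,"rz":0,"claw":1}
    - {"dx":0,"dy":0,"dz":0,"rx":0,"ry":0,"rz":0,"claw":1}
    - {"dx":0,"dy":0,"dz":0,"rx":0,"ry":0,"rz":0,"claw":1}

```text
time_s: 34.0
ee_pos: [0.5085, -0.1129, 0.0993]
eef_rot: [3.14, 0.001, 1.636]
force: [-0.2, 0.2, -2.2]
grip_width: 0.0493
grip_force: 25.0
```

Emit:
step_arm:
  plan:
    - {"dx":0.03,"dy":0,"dz":0.02,"rx":0,"ry":0,"rz":0,"claw":1}
    - {"dx":0,"dy":0,"dz":0.02,"rx":0,"ry":0,"rz":0,"claw":1}
    - {"dx":0,"dy":0,"dz":0,"rx":0,"ry":0,"rz":0,"claw":1}
    - {"dx":0,"dy":0,"dz":0,"rx":0,"ry":0,"rz":0,"claw":0}
    - {"dx":0,"dy":0,"dz":0,"rx":0,"ry":0,"rz":0,"claw":0}
    - {"dx":0,"dy":0,"dz":0,"rx":0,"ry":0,"rz":0,"claw":0}
    - {"dx":0,"dy":0,"dz":0,"rx":0,"ry":0,"rz":0,"claw":0}
    - {"dx":0,"dy":0,"dz":0,"rx":0,"ry":0,"rz":0,"claw":0}
    - {"dx":0,"dy":0,"dz":-0.3,"rx":0,"ry":0,"rz":0,"claw":0}
    - {"dx":0,"dy":0,"dz":-0.4,"rx":0,"ry":0,"rz":0,"claw":0}

```text
time_s: 35.0
ee_pos: [0.507, -0.1094, 0.1638]
eef_rot: [-3.138, -0.001, 1.636]
force: [0.5, -0.1, 1.1]
grip_width: 0.0939
grip_force: 0.0
```

Emit:
step_arm:
  plan:
    - {"dx":0,"dy":0,"dz":-0.4,"rx":0,"ry":0,"rz":0,"claw":0}
    - {"dx":0,"dy":0,"dz":0,"rx":0,"ry":0,"rz":0,"claw":0}

```text
time_s: 35.2
ee_pos: [0.5096, -0.1101, 0.2095]
eef_rot: [3.134, 0.003, 1.637]
force: [-0.2, -0.9, 0.2]
grip_width: 0.0941
grip_force: 0.0
```

```bash
python3 go.py .4695 -.388 .22 11 11; python3 - <<'E'
from h import *
c=cam('wrist');X=cloud(c);M=masks(c);print('blue',can(c,X,M,'blue'))
E
```

```text
cur [ 0.5096 -0.1101  0.2095] 93.8 -> per row x 11 dx -0.251 dy 0.121 dz -0.010 rz 0.0836 mm/row 27.9 deg/row 7.52
blue {'c': array([ 0.5093, -0.1087]), 'r': 0.0226, 'n': -179.9, 'nw': 256, 'ext': (np.float64(0.0), np.float64(0.024)), 'off': np.float64(0.0001), 'zn': np.float64(0.132), 'zm': np.float64(0.133)}
```

Emit:
step_arm:
  plan:
    - {"dx":-0.251,"dy":0.121,"dz":-0.01,"rx":0,"ry":0,"rz":0.0836,"claw":0}
    - {"dx":-0.251,"dy":0.121,"dz":-0.01,"rx":0,"ry":0,"rz":0.0836,"claw":0}
    - {"dx":-0.251,"dy":0.121,"dz":-0.01,"rx":0,"ry":0,"rz":0.0836,"claw":0}
    - {"dx":-0.251,"dy":0.121,"dz":-0.01,"rx":0,"ry":0,"rz":0.0836,"claw":0}
    - {"dx":-0.251,"dy":0.121,"dz":-0.01,"rx":0,"ry":0,"rz":0.0836,"claw":0}
    - {"dx":-0.251,"dy":0.121,"dz":-0.01,"rx":0,"ry":0,"rz":0.0836,"claw":0}
    - {"dx":-0.251,"dy":0.121,"dz":-0.01,"rx":0,"ry":0,"rz":0.0836,"claw":0}
    - {"dx":-0.251,"dy":0.121,"dz":-0.01,"rx":0,"ry":0,"rz":0.0836,"claw":0}
    - {"dx":-0.251,"dy":0.121,"dz":-0.01,"rx":0,"ry":0,"rz":0.0836,"claw":0}
    - {"dx":-0.251,"dy":0.121,"dz":-0.01,"rx":0,"ry":0,"rz":0.0836,"claw":0}

```text
time_s: 36.25
ee_pos: [0.4873, -0.3689, 0.2124]
eef_rot: [-3.139, 0.001, 0.318]
force: [-0.7, 0.7, 0.4]
grip_width: 0.0942
grip_force: 0.0
```

Emit:
step_arm:
  plan:
    - {"dx":-0.251,"dy":0.121,"dz":-0.01,"rx":0,"ry":0,"rz":0.0836,"claw":0}
    - {"dx":0,"dy":0,"dz":0,"rx":0,"ry":0,"rz":0,"claw":0}
    - {"dx":0,"dy":0,"dz":0,"rx":0,"ry":0,"rz":0,"claw":0}

```text
time_s: 36.55
ee_pos: [0.4679, -0.3875, 0.2141]
eef_rot: [-3.14, 0.001, 0.193]
force: [0.6, -0.4, 0.6]
grip_width: 0.0941
grip_force: 0.0
```

```bash
python3 - <<'E'
from h import *
c=cam('wrist');X=cloud(c);M=masks(c)
for k in ('green','red'):
    try: print(k,can(c,X,M,k))
    except Exception as e: print(k,e)
E
python3 go.py .4695 -.388 .093 10 5
```

```text
green {'c': array([ 0.4704, -0.3901]), 'r': 0.0227, 'n': 96.8, 'nw': 244, 'ext': (np.float64(0.0), np.float64(0.024)), 'off': np.float64(0.0008), 'zn': np.float64(0.132), 'zm': np.float64(0.133)}
red {'c': array([ 0.6193, -0.3718]), 'r': 0.0228, 'n': 99.0, 'nw': 384, 'ext': (np.float64(0.001), np.float64(0.024)), 'off': np.float64(-0.0003), 'zn': np.float64(0.132), 'zm': np.float64(0.135)}
cur [ 0.4684 -0.387   0.2143] 11.1 -> per row x 5 dx 0.002 dy 0.002 dz 0.243 rz 0.0025 mm/row 24.3 deg/row 0.22
```

Emit:
step_arm:
  plan:
    - {"dx":0.011,"dy":0.027,"dz":0.25,"rx":0,"ry":0,"rz":0,"claw":0}
    - {"dx":0,"dy":0,"dz":0.25,"rx":0,"ry":0,"rz":0,"claw":0}
    - {"dx":0,"dy":0,"dz":0.25,"rx":0,"ry":0,"rz":0,"claw":0}
    - {"dx":0,"dy":0,"dz":0.25,"rx":0,"ry":0,"rz":0,"claw":0}
    - {"dx":0,"dy":0,"dz":0.2,"rx":0,"ry":0,"rz":0,"claw":0}
    - {"dx":0,"dy":0,"dz":0,"rx":0,"ry":0,"rz":0,"claw":0}
    - {"dx":0,"dy":0,"dz":0,"rx":0,"ry":0,"rz":0,"claw":0}
    - {"dx":0,"dy":0,"dz":0,"rx":0,"ry":0,"rz":0,"claw":1}
    - {"dx":0,"dy":0,"dz":0,"rx":0,"ry":0,"rz":0,"claw":1}
    - {"dx":0,"dy":0,"dz":0,"rx":0,"ry":0,"rz":0,"claw":1}

```text
time_s: 37.6
ee_pos: [0.4701, -0.3901, 0.0962]
eef_rot: [3.141, -0.001, 0.192]
force: [-0.0, -0.6, -0.4]
grip_width: 0.0737
grip_force: 0.0
```

Emit:
step_arm:
  plan:
    - {"dx":0,"dy":0,"dz":0,"rx":0,"ry":0,"rz":0,"claw":1}
    - {"dx":0,"dy":0,"dz":0,"rx":0,"ry":0,"rz":0,"claw":1}
    - {"dx":0,"dy":0,"dz":0,"rx":0,"ry":0,"rz":0,"claw":1}

```text
time_s: 37.9
ee_pos: [0.4698, -0.39, 0.0954]
eef_rot: [3.142, -0.0, 0.192]
force: [-0.4, 1.3, 1.0]
grip_width: 0.0499
grip_force: 25.3
```

```bash
python3 go.py .47 -.389 .263 11 5 .5027 -.036 .263 94.2 12 .5027 -.036 .263 94.2 1
```

```text
cur [ 0.4698 -0.39    0.0954] 11.0 -> per row x 5 dx 0.001 dy -0.002 dz -0.335 rz -0.0000 mm/row 33.5 deg/row 0.0
cur [ 0.47  -0.389  0.263] 11.0 -> per row x 12 dx 0.263 dy -0.188 dz -0.000 rz -0.0770 mm/row 32.3 deg/row 6.93
cur [ 0.5027 -0.036   0.263 ] 94.2 -> per row x 1 dx 0.000 dy 0.000 dz 0.000 rz -0.0000 mm/row 0.0 deg/row 0.0
```

Emit:
step_arm:
  plan:
    - {"dx":0,"dy":0,"dz":-0.335,"rx":0,"ry":0,"rz":0,"claw":1}
    - {"dx":0,"dy":0,"dz":-0.335,"rx":0,"ry":0,"rz":0,"claw":1}
    - {"dx":0,"dy":0,"dz":-0.335,"rx":0,"ry":0,"rz":0,"claw":1}
    - {"dx":0,"dy":0,"dz":-0.335,"rx":0,"ry":0,"rz":0,"claw":1}
    - {"dx":0,"dy":0,"dz":-0.335,"rx":0,"ry":0,"rz":0,"claw":1}
    - {"dx":0.263,"dy":-0.188,"dz":0,"rx":0,"ry":0,"rz":-0.077,"claw":1}
    - {"dx":0.263,"dy":-0.188,"dz":0,"rx":0,"ry":0,"rz":-0.077,"claw":1}
    - {"dx":0.263,"dy":-0.188,"dz":0,"rx":0,"ry":0,"rz":-0.077,"claw":1}
    - {"dx":0.263,"dy":-0.188,"dz":0,"rx":0,"ry":0,"rz":-0.077,"claw":1}
    - {"dx":0.263,"dy":-0.188,"dz":0,"rx":0,"ry":0,"rz":-0.077,"claw":1}

```text
time_s: 38.9
ee_pos: [0.5489, -0.2502, 0.2624]
eef_rot: [-3.141, 0.0, 0.802]
force: [0.2, -1.2, -0.8]
grip_width: 0.0498
grip_force: 25.0
```

Emit:
step_arm:
  plan:
    - {"dx":0.263,"dy":-0.188,"dz":0,"rx":0,"ry":0,"rz":-0.077,"claw":1}
    - {"dx":0.263,"dy":-0.188,"dz":0,"rx":0,"ry":0,"rz":-0.077,"claw":1}
    - {"dx":0.263,"dy":-0.188,"dz":0,"rx":0,"ry":0,"rz":-0.077,"claw":1}
    - {"dx":0.263,"dy":-0.188,"dz":0,"rx":0,"ry":0,"rz":-0.077,"claw":1}
    - {"dx":0.263,"dy":-0.188,"dz":0,"rx":0,"ry":0,"rz":-0.077,"claw":1}
    - {"dx":0.263,"dy":-0.188,"dz":0,"rx":0,"ry":0,"rz":-0.077,"claw":1}
    - {"dx":0.263,"dy":-0.188,"dz":0,"rx":0,"ry":0,"rz":-0.077,"claw":1}
    - {"dx":0,"dy":0,"dz":0,"rx":0,"ry":0,"rz":0,"claw":1}
    - {"dx":0,"dy":0,"dz":0,"rx":0,"ry":0,"rz":0,"claw":1}

```text
time_s: 39.8
ee_pos: [0.5027, -0.0363, 0.2631]
eef_rot: [3.141, 0.0, 1.643]
force: [1.3, -0.3, -1.5]
grip_width: 0.0498
grip_force: 25.0
```

```bash
python3 go.py .5027 -.036 .11 94.2 5; python3 - <<'E'
from h import *
c=cam('wrist'); save(c,'w8.png')
E
```

```text
cur [ 0.5027 -0.0363  0.2631] 94.2 -> per row x 5 dx 0.001 dy -0.000 dz 0.306 rz -0.0001 mm/row 30.6 deg/row 0.01
```

View pics/w8.png

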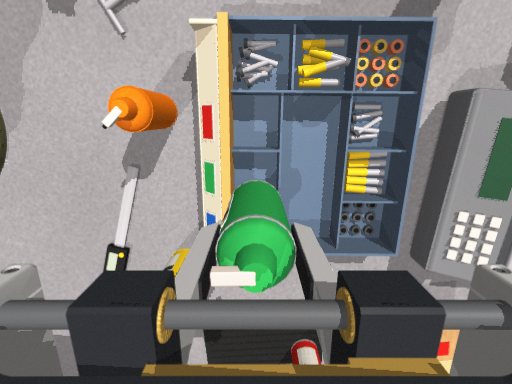

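The green can is held upright with its nozzle at (233,276) pointing left to the drawer front. The green card is at (209,178). Lower it.

Emit:
step_arm:
  plan:
    - {"dx":0,"dy":0,"dz":0.3,"rx":0,"ry":0,"rz":0,"claw":1}
    - {"dx":0,"dy":0,"dz":0.3,"rx":0,"ry":0,"rz":0,"claw":1}
    - {"dx":0,"dy":0,"dz":0.3,"rx":0,"ry":0,"rz":0,"claw":1}
    - {"dx":0,"dy":0,"dz":0.3,"rx":0,"ry":0,"rz":0,"claw":1}
    - {"dx":0,"dy":0,"dz":0.25,"rx":0,"ry":0,"rz":0,"claw":1}
    - {"dx":0,"dy":0,"dz":0.12,"rx":0,"ry":0,"rz":0,"claw":1}
    - {"dx":0,"dy":0,"dz":0.05,"rx":0,"ry":0,"rz":0,"claw":1}
    - {"dx":0,"dy":0,"dz":0,"rx":0,"ry":0,"rz":0,"claw":1}
    - {"dx":0,"dy":0,"dz":0,"rx":0,"ry":0,"rz":0,"claw":1}

```text
time_s: 40.75
ee_pos: [0.5034, -0.0368, 0.1019]
eef_rot: [3.14, 0.0, 1.643]
force: [-0.1, 0.2, 0.2]
grip_width: 0.0493
grip_force: 25.0
```

Emit:
step_arm:
  plan:
    - {"dx":0,"dy":0,"dz":0.03,"rx":0,"ry":0,"rz":0,"claw":1}
    - {"dx":0,"dy":0,"dz":0.02,"rx":0,"ry":0,"rz":0,"claw":1}
    - {"dx":0,"dy":0,"dz":0,"rx":0,"ry":0,"rz":0,"claw":1}
    - {"dx":0,"dy":0,"dz":0,"rx":0,"ry":0,"rz":0,"claw":1}

```text
time_s: 41.15
ee_pos: [0.5028, -0.0365, 0.096]
eef_rot: [3.141, 0.0, 1.643]
force: [-0.6, -1.5, -1.3]
grip_width: 0.0497
grip_force: 25.0
```

```bash
python3 go.py .5027 -.036 .21 94.2 4 .617 -.371 .21 8.7 12
```

```text
cur [ 0.5028 -0.0365  0.096 ] 94.2 -> per row x 4 dx 0.001 dy -0.000 dz -0.285 rz -0.0001 mm/row 28.5 deg/row 0.01
cur [ 0.5027 -0.036   0.21  ] 94.2 -> per row x 12 dx -0.191 dy 0.262 dz 0.000 rz 0.0792 mm/row 32.4 deg/row 7.12
```

Emit:
step_arm:
  plan:
    - {"dx":0,"dy":0,"dz":0,"rx":0,"ry":0,"rz":0,"claw":0}
    - {"dx":0,"dy":0,"dz":0,"rx":0,"ry":0,"rz":0,"claw":0}
    - {"dx":0,"dy":0,"dz":0,"rx":0,"ry":0,"rz":0,"claw":0}
    - {"dx":0,"dy":0,"dz":0,"rx":0,"ry":0,"rz":0,"claw":0}
    - {"dx":0,"dy":0,"dz":0,"rx":0,"ry":0,"rz":0,"claw":0}
    - {"dx":0,"dy":0,"dz":-0.3,"rx":0,"ry":0,"rz":0,"claw":0}
    - {"dx":0,"dy":0,"dz":-0.3,"rx":0,"ry":0,"rz":0,"claw":0}
    - {"dx":0,"dy":0,"dz":-0.3,"rx":0,"ry":0,"rz":0,"claw":0}
    - {"dx":0,"dy":0,"dz":-0.3,"rx":0,"ry":0,"rz":0,"claw":0}
    - {"dx":0,"dy":0,"dz":0,"rx":0,"ry":0,"rz":0,"claw":0}

```text
time_s: 42.15
ee_pos: [0.5041, -0.0367, 0.2197]
eef_rot: [3.135, 0.001, 1.643]
force: [-0.1, 0.7, -0.3]
grip_width: 0.0942
grip_force: 0.0
```

```bash
python3 - <<'E'
from h import *
c=cam('wrist');X=cloud(c);M=masks(c);print('green',can(c,X,M,'green'))
try: print('blue',can(c,X,M,'blue'))
except Exception as e: print(e)
E
```

```text
green {'c': array([ 0.5041, -0.0369]), 'r': 0.023, 'n': -178.2, 'nw': 242, 'ext': (np.float64(0.001), np.float64(0.024)), 'off': np.float64(0.0008), 'zn': np.float64(0.132), 'zm': np.float64(0.133)}
blue {'c': array([ 0.5093, -0.1077]), 'r': 0.0225, 'n': 177.0, 'nw': 218, 'ext': (np.float64(0.0), np.float64(0.024)), 'off': np.float64(0.0016), 'zn': np.float64(0.132), 'zm': np.float64(0.133)}
```

Emit:
step_arm:
  plan:
    - {"dx":-0.191,"dy":0.262,"dz":0,"rx":0,"ry":0,"rz":0.0792,"claw":0}
    - {"dx":-0.191,"dy":0.262,"dz":0,"rx":0,"ry":0,"rz":0.0792,"claw":0}
    - {"dx":-0.191,"dy":0.262,"dz":0,"rx":0,"ry":0,"rz":0.0792,"claw":0}
    - {"dx":-0.191,"dy":0.262,"dz":0,"rx":0,"ry":0,"rz":0.0792,"claw":0}
    - {"dx":-0.191,"dy":0.262,"dz":0,"rx":0,"ry":0,"rz":0.0792,"claw":0}
    - {"dx":-0.191,"dy":0.262,"dz":0,"rx":0,"ry":0,"rz":0.0792,"claw":0}
    - {"dx":-0.191,"dy":0.262,"dz":0,"rx":0,"ry":0,"rz":0.0792,"claw":0}
    - {"dx":-0.191,"dy":0.262,"dz":0,"rx":0,"ry":0,"rz":0.0792,"claw":0}
    - {"dx":-0.191,"dy":0.262,"dz":0,"rx":0,"ry":0,"rz":0.0792,"claw":0}
    - {"dx":-0.191,"dy":0.262,"dz":0,"rx":0,"ry":0,"rz":0.0792,"claw":0}

```text
time_s: 43.2
ee_pos: [0.6358, -0.3108, 0.2137]
eef_rot: [-3.14, 0.002, 0.394]
force: [0.1, -0.7, -0.2]
grip_width: 0.0941
grip_force: 0.0
```

Emit:
step_arm:
  plan:
    - {"dx":-0.191,"dy":0.262,"dz":0,"rx":0,"ry":0,"rz":0.0792,"claw":0}
    - {"dx":-0.191,"dy":0.262,"dz":0,"rx":0,"ry":0,"rz":0.0792,"claw":0}
    - {"dx":0,"dy":0,"dz":0,"rx":0,"ry":0,"rz":0,"claw":0}
    - {"dx":0,"dy":0,"dz":0,"rx":0,"ry":0,"rz":0,"claw":0}

```text
time_s: 43.6
ee_pos: [0.6169, -0.3718, 0.2142]
eef_rot: [-3.14, 0.001, 0.151]
force: [-0.1, 0.6, -0.3]
grip_width: 0.0939
grip_force: 0.0
```

```bash
python3 - <<'E'
from h import *
c=cam('wrist');X=cloud(c);M=masks(c);print('red',can(c,X,M,'red'))
E
python3 go.py .617 -.3705 .093 8.7 5
```

```text
red {'c': array([ 0.6205, -0.3716]), 'r': 0.0228, 'n': 93.8, 'nw': 242, 'ext': (np.float64(0.0), np.float64(0.024)), 'off': np.float64(0.0007), 'zn': np.float64(0.132), 'zm': np.float64(0.133)}
cur [ 0.6173 -0.371   0.2147] 8.7 -> per row x 5 dx -0.000 dy -0.001 dz 0.243 rz 0.0001 mm/row 24.3 deg/row 0.0
```

Emit:
step_arm:
  plan:
    - {"dx":0.015,"dy":0.005,"dz":0.25,"rx":0,"ry":0,"rz":0,"claw":0}
    - {"dx":0,"dy":0,"dz":0.25,"rx":0,"ry":0,"rz":0,"claw":0}
    - {"dx":0,"dy":0,"dz":0.25,"rx":0,"ry":0,"rz":0,"claw":0}
    - {"dx":0,"dy":0,"dz":0.25,"rx":0,"ry":0,"rz":0,"claw":0}
    - {"dx":0,"dy":0,"dz":0.2,"rx":0,"ry":0,"rz":0,"claw":0}
    - {"dx":0,"dy":0,"dz":0,"rx":0,"ry":0,"rz":0,"claw":0}
    - {"dx":0,"dy":0,"dz":0,"rx":0,"ry":0,"rz":0,"claw":0}
    - {"dx":0,"dy":0,"dz":0,"rx":0,"ry":0,"rz":0,"claw":1}
    - {"dx":0,"dy":0,"dz":0,"rx":0,"ry":0,"rz":0,"claw":1}
    - {"dx":0,"dy":0,"dz":0,"rx":0,"ry":0,"rz":0,"claw":1}

```text
time_s: 44.65
ee_pos: [0.6191, -0.372, 0.0968]
eef_rot: [3.141, -0.001, 0.151]
force: [-0.0, -0.0, 0.1]
grip_width: 0.0736
grip_force: 0.0
```

Emit:
step_arm:
  plan:
    - {"dx":0,"dy":0,"dz":0,"rx":0,"ry":0,"rz":0,"claw":1}
    - {"dx":0,"dy":0,"dz":0,"rx":0,"ry":0,"rz":0,"claw":1}
    - {"dx":0,"dy":0,"dz":0,"rx":0,"ry":0,"rz":0,"claw":1}

```text
time_s: 44.95
ee_pos: [0.6188, -0.3719, 0.0959]
eef_rot: [-3.142, -0.0, 0.151]
force: [-0.1, 0.8, 0.1]
grip_width: 0.0494
grip_force: 25.4
```

```bash
python3 go.py .6185 -.371 .263 8.7 5 .498 .038 .263 94.7 14
```

```text
cur [ 0.6188 -0.3719  0.0959] 8.6 -> per row x 5 dx -0.000 dy -0.002 dz -0.334 rz -0.0002 mm/row 33.4 deg/row 0.02
cur [ 0.6185 -0.371   0.263 ] 8.7 -> per row x 14 dx 0.179 dy -0.283 dz -0.000 rz -0.0683 mm/row 33.5 deg/row 6.14
```

Emit:
step_arm:
  plan:
    - {"dx":0,"dy":0,"dz":-0.334,"rx":0,"ry":0,"rz":0,"claw":1}
    - {"dx":0,"dy":0,"dz":-0.334,"rx":0,"ry":0,"rz":0,"claw":1}
    - {"dx":0,"dy":0,"dz":-0.334,"rx":0,"ry":0,"rz":0,"claw":1}
    - {"dx":0,"dy":0,"dz":-0.334,"rx":0,"ry":0,"rz":0,"claw":1}
    - {"dx":0,"dy":0,"dz":-0.334,"rx":0,"ry":0,"rz":0,"claw":1}
    - {"dx":0.179,"dy":-0.283,"dz":0,"rx":0,"ry":0,"rz":-0.0683,"claw":1}
    - {"dx":0.179,"dy":-0.283,"dz":0,"rx":0,"ry":0,"rz":-0.0683,"claw":1}
    - {"dx":0.179,"dy":-0.283,"dz":0,"rx":0,"ry":0,"rz":-0.0683,"claw":1}
    - {"dx":0.179,"dy":-0.283,"dz":0,"rx":0,"ry":0,"rz":-0.0683,"claw":1}
    - {"dx":0.179,"dy":-0.283,"dz":0,"rx":0,"ry":0,"rz":-0.0683,"claw":1}

```text
time_s: 45.95
ee_pos: [0.6516, -0.2082, 0.2622]
eef_rot: [-3.141, 0.0, 0.692]
force: [0.6, 0.3, -1.6]
grip_width: 0.0498
grip_force: 25.0
```

Emit:
step_arm:
  plan:
    - {"dx":0.179,"dy":-0.283,"dz":0,"rx":0,"ry":0,"rz":-0.0683,"claw":1}
    - {"dx":0.179,"dy":-0.283,"dz":0,"rx":0,"ry":0,"rz":-0.0683,"claw":1}
    - {"dx":0.179,"dy":-0.283,"dz":0,"rx":0,"ry":0,"rz":-0.0683,"claw":1}
    - {"dx":0.179,"dy":-0.283,"dz":0,"rx":0,"ry":0,"rz":-0.0683,"claw":1}
    - {"dx":0.179,"dy":-0.283,"dz":0,"rx":0,"ry":0,"rz":-0.0683,"claw":1}
    - {"dx":0.179,"dy":-0.283,"dz":0,"rx":0,"ry":0,"rz":-0.0683,"claw":1}
    - {"dx":0.179,"dy":-0.283,"dz":0,"rx":0,"ry":0,"rz":-0.0683,"claw":1}
    - {"dx":0.179,"dy":-0.283,"dz":0,"rx":0,"ry":0,"rz":-0.0683,"claw":1}
    - {"dx":0.179,"dy":-0.283,"dz":0,"rx":0,"ry":0,"rz":-0.0683,"claw":1}
    - {"dx":0,"dy":0,"dz":0,"rx":0,"ry":0,"rz":0,"claw":1}

```text
time_s: 46.95
ee_pos: [0.4973, 0.0389, 0.2633]
eef_rot: [3.142, -0.0, 1.658]
force: [0.1, -0.1, -2.0]
grip_width: 0.0501
grip_force: 25.0
```

Emit:
step_arm:
  plan:
    - {"dx":0,"dy":0,"dz":0,"rx":0,"ry":0,"rz":0,"claw":1}

```text
time_s: 47.05
ee_pos: [0.4994, 0.0373, 0.2632]
eef_rot: [3.141, 0.0, 1.652]
force: [0.7, -0.2, -1.7]
grip_width: 0.0494
grip_force: 25.0
```

```bash
python3 go.py .498 .038 .097 94.7 6; python3 - <<'E'
from h import *
c=cam('wrist'); save(c,'w9.png')
E
```

```text
cur [0.4994 0.0373 0.2632] 94.7 -> per row x 6 dx 0.001 dy -0.002 dz 0.277 rz -0.0001 mm/row 27.7 deg/row 0.0
```

View pics/w9.png

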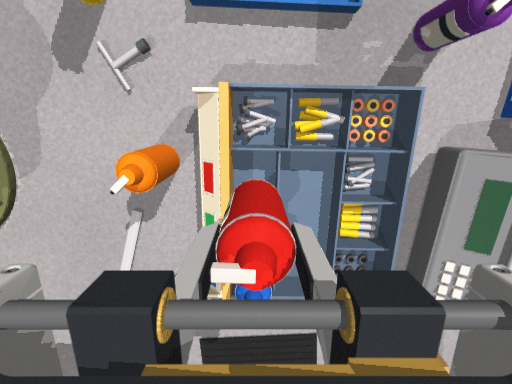

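The red can is held with its nozzle at (233,272) to the left, and the red card is at (208,178). Lower it.

Emit:
step_arm:
  plan:
    - {"dx":0.005,"dy":-0.01,"dz":0.3,"rx":0,"ry":0,"rz":0,"claw":1}
    - {"dx":0,"dy":0,"dz":0.3,"rx":0,"ry":0,"rz":0,"claw":1}
    - {"dx":0,"dy":0,"dz":0.3,"rx":0,"ry":0,"rz":0,"claw":1}
    - {"dx":0,"dy":0,"dz":0.3,"rx":0,"ry":0,"rz":0,"claw":1}
    - {"dx":0,"dy":0,"dz":0.25,"rx":0,"ry":0,"rz":0,"claw":1}
    - {"dx":0,"dy":0,"dz":0.12,"rx":0,"ry":0,"rz":0,"claw":1}
    - {"dx":0,"dy":0,"dz":0.06,"rx":0,"ry":0,"rz":0,"claw":1}
    - {"dx":0,"dy":0,"dz":0.02,"rx":0,"ry":0,"rz":0,"claw":1}
    - {"dx":0,"dy":0,"dz":0,"rx":0,"ry":0,"rz":0,"claw":1}
    - {"dx":0,"dy":0,"dz":0,"rx":0,"ry":0,"rz":0,"claw":1}

```text
time_s: 48.1
ee_pos: [0.499, 0.0375, 0.0988]
eef_rot: [3.14, 0.0, 1.652]
force: [0.1, 0.9, -2.1]
grip_width: 0.0492
grip_force: 25.0
```

Emit:
step_arm:
  plan:
    - {"dx":0,"dy":0,"dz":0.02,"rx":0,"ry":0,"rz":0,"claw":1}
    - {"dx":0,"dy":0,"dz":0,"rx":0,"ry":0,"rz":0,"claw":1}
    - {"dx":0,"dy":0,"dz":0,"rx":0,"ry":0,"rz":0,"claw":0}
    - {"dx":0,"dy":0,"dz":0,"rx":0,"ry":0,"rz":0,"claw":0}
    - {"dx":0,"dy":0,"dz":0,"rx":0,"ry":0,"rz":0,"claw":0}
    - {"dx":0,"dy":0,"dz":0,"rx":0,"ry":0,"rz":0,"claw":0}
    - {"dx":0,"dy":0,"dz":0,"rx":0,"ry":0,"rz":0,"claw":0}
    - {"dx":0,"dy":0,"dz":-0.3,"rx":0,"ry":0,"rz":0,"claw":0}
    - {"dx":0,"dy":0,"dz":-0.4,"rx":0,"ry":0,"rz":0,"claw":0}
    - {"dx":0,"dy":0,"dz":-0.4,"rx":0,"ry":0,"rz":0,"claw":0}

```text
time_s: 49.1
ee_pos: [0.4981, 0.0376, 0.2071]
eef_rot: [-3.141, -0.0, 1.653]
force: [-0.7, -0.3, -0.4]
grip_width: 0.0938
grip_force: 0.0
```

Emit:
step_arm:
  plan:
    - {"dx":0,"dy":0,"dz":-0.4,"rx":0,"ry":0,"rz":0,"claw":0}
    - {"dx":-0.3,"dy":0,"dz":-0.4,"rx":0,"ry":0,"rz":0,"claw":0}
    - {"dx":-0.3,"dy":0,"dz":-0.3,"rx":0,"ry":0,"rz":0,"claw":0}
    - {"dx":-0.3,"dy":0,"dz":0,"rx":0,"ry":0,"rz":0,"claw":0}
    - {"dx":0,"dy":0,"dz":0,"rx":0,"ry":0,"rz":0,"claw":0}
    - {"dx":0,"dy":0,"dz":0,"rx":0,"ry":0,"rz":0,"claw":0}

```text
time_s: 49.7
ee_pos: [0.5056, -0.0522, 0.3155]
eef_rot: [-3.141, -0.0, 1.651]
force: [0.7, 0.6, 0.4]
grip_width: 0.0939
grip_force: 0.0
```

```bash
python3 - <<'E'
from h import *
for n in ('wrist','side'):
    c=cam(n);X=cloud(c);M=masks(c)
    for k in ('red','green','blue'):
        try: print(k,can(c,X,M,k))
        except Exception as e: print(k,e)
    if n=='wrist': w=c
s=c
im=np.hstack([cv2.resize(s['img'][100:300,130:397],(400,300)),cv2.resize(w['img'],(400,300),interpolation=cv2.INTER_AREA)])
cv2.imwrite('pics/f.png',im[...,::-1])
E
```

```text
red {'c': array([0.4992, 0.0376]), 'r': 0.0228, 'n': -178.6, 'nw': 147, 'ext': (np.float64(0.0), np.float64(0.023)), 'off': np.float64(0.0004), 'zn': np.float64(0.132), 'zm': np.float64(0.133)}
green {'c': array([ 0.504 , -0.0368]), 'r': 0.0229, 'n': -179.6, 'nw': 132, 'ext': (np.float64(0.0), np.float64(0.024)), 'off': np.float64(0.0012), 'zn': np.float64(0.132), 'zm': np.float64(0.133)}
blue {'c': array([ 0.5095, -0.1081]), 'r': 0.0225, 'n': 177.0, 'nw': 121, 'ext': (np.float64(0.001), np.float64(0.024)), 'off': np.float64(0.0014), 'zn': np.float64(0.132), 'zm': np.float64(0.133)}
red {'c': array([0.4972, 0.0359]), 'r': 0.0222, 'n': -174.0, 'nw': 40, 'ext': (np.float64(0.001), np.float64(0.024)), 'off': np.float64(-0.0013), 'zn': np.float64(0.131), 'zm': np.float64(0.132)}
green {'c': array([ 0.5009, -0.0387]), 'r': 0.0215, 'n': -170.3, 'nw': 46, 'ext': (np.float64(-0.002), np.float64(0.023)), 'off': np.float64(-0.0013), 'zn': np.float64(0.131), 'zm': np.float64(0.132)}
blue {'c': array([ 0.5056, -0.1113]), 'r': 0.0223, 'n': -173.9, 'nw': 54, 'ext': (np.float64(-0.001), np.float64(0.022)), 'off': np.float64(-0.002), 'zn': np.float64(0.131), 'zm': np.float64(0.132)}
```

View pics/f.png

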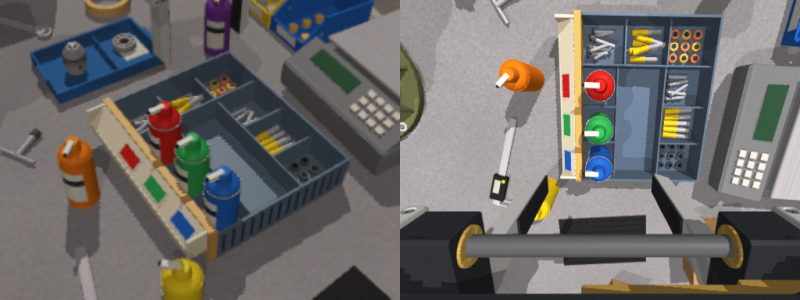

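The final view shows the red, green and blue cans upright behind their own cards with nozzles to the front. The chuck at (75,57) stands in the empty end of the tray, and the bearing at (125,43) is undisturbed.

```bash
python3 -c "
from station import hand_in; print(hand_in())"
```

```text
the job is handed in; nothing more can be done
None
```

The job is done and handed in: the chuck stands jaws up in the middle of the tray's empty end, and each can is upright behind its own colour card, with its nozzle within a few degrees of straight to the drawer front by the camera readings. The bearing was not touched, and it took about 50 s of the 128 s allowed.

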